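# Lock out the drying oven's isolator

### The arm

A 6-joint arm with a two-finger parallel gripper is mounted at the origin on the work surface. World frame = base frame: x ahead of the robot, y to its left, z up, the work surface at z = 0. Lengths are in m, angles in rad, forces in N, time in s.
With the tool pointing down it reaches from about 0.275 to 1 m from the base axis. Payload 8.4 kg.
Tool frame: the origin (TCP) lies at the very end of the fingers, on their centre line; the grasp point (between the pads) lies 19 mm behind it (grip_depth is the distance from the TCP to the grasp point, in m); x points along the fingers, y is the direction in which the jaws open and shut, and the axes are right-handed (so a half turn about x gives the same grasp; the last joint's range is limited). The gripper opens to 85 mm and grips with 20 to 120 N. Pads are 22 mm wide; open, the fingers measure 114 mm over their backs; the gripper's body (76 mm by 85 mm) begins 54 mm behind the grasp point. The pads swing forward as they close: fully open they stand 13 mm farther back than shut.
Start: joints at [-1.13, 0.353, 1.633, -0, 1.155, -0.002], TCP at [0.268, -0.565, 0.231] pointing down, gripper open.
Joint ranges: [-2.63, 2.63], [-0.92, 2.1], [0.06, 2.66], [-1.3, 4.44], [0, 2.69], [-3.02, 3.02]. Speed limits (rad/s): [2.22, 2.22, 2.79, 3.14, 3.14, 3.14].

### API

Orientations are given as a unit quaternion [x, y, z, w].
In Python, from workcell import * gives the robot as it stands. The module is installed in compiled form; this text tells all that it offers.
- The arm moves only by the shell command python3 -m creep 'ROWS' [OPENING] [FORCE]. ROWS is JSON, a list of rows, each an object of numbers: "x", "y", "z": the shift along the tool's x, y, z in mm; "ax", "ay", "az": the turn, a rotation vector about the tool's x, y, z in degrees. In form: [{"x": .., "y": .., "z": .., "ax": .., "ay": .., "az": ..}, ...]. A call has 1 to 12 rows; each row shifts and turns the commanded pose from where the row before left it, along the tool's axes as they then stand; what a row does not reach is not made up. A row lasts 1/8 s, in which the tool goes at most 62.5 mm and 10.7 degrees, less where a joint would pass 70% of its speed; a pose out of reach is approached as far as the arm can. A call is refused whole if a number of a shift passes 62.5 or a number of a turn 10.7, either way. A call with a gripper value outside its range is refused whole. OPENING is the finger opening in mm, from 0 to 85.4, set as the call begins (- or left out, the last holds). The fingers move at their own pace and stop on an object; FORCE is the grip in N (left out, the last holds). Time passes only in rows, so rows that do not move let the fingers close. It gives the time, the measured TCP pose, the force and the opening at its end, in the units of the state.
- read_state(): the state, without advancing time (a new reading comes with each control period).
- capture(name): name is "scene" or "top"; returns (picture, depth): 480x640x3 uint8, red, green, blue; 480x640 float32, m along the optical axis (not along the pixel's ray), 0 where there is no reading.
- calibration(name): a dict with "intrinsics" (3x3 intrinsics, pixels), "extrinsics" (4x4, takes a point from camera to world coordinates). Camera axes: x right, y down, z forward; pixel columns grow to the right and rows downward; lengths in m; the calibration is good to about 2 mm. A picture is of the moment at which its call begins. calibration takes no time and is no camera call.
- finish_job(): hands the job in, once; it reports no verdict.
The state is a dict: "t": time; "joint_positions": joint angles; "qd": joint speeds; "joint_torque": joint torques, N m; "tool_pos": TCP position; "eef_rot": TCP orientation; "wrist_force": force on the tool from outside, world axes, zero at the start; "torque": the same for the moment, N m; "finger_gap": finger opening in m.
Only numpy, scipy, OpenCV 4.12 (cv2) and the standard library are available. Lean on these libraries where they do the work, as an engineer would, in place of code of your own. Each camera call takes 0.05 s, during which the arm holds its last target.

### The job

Lock out the drying oven at its isolator on the sloped white console: swing the red handle fully home to off, so that its padlock hole lines up with the hole in the fixed hasp. Then lay the lockout bar across the two yellow saddles so that its two jaws straddle the handle arm and it sits flat and fully down in both saddles, with the handle still at off, and let go. Leave the jar, the tin and the foil-wrapped block where they stand.

Things in the scene. Friction and masses are not known exactly. Their poses are not given: they have to be found in the camera images.
- face: Sloped switch face (300 mm wide) of a fixed white console, 35 degrees from level. Origin on its surface at the handle's pivot, 64 mm above the bench. x points up the slope, y level along the face, z out of it (35 degrees from vertical). It runs from x = -60 to 130 mm; behind it stands a grey box, top 155 mm above the bench.
- saddle_a (a point): Centre of the flat bearing top of one fixed yellow saddle: face x = 38, y = -117, z = 30 mm. The saddle is 8 mm long in face y; two cheeks 34 mm apart in face x rise 12 mm above the bearing top. It is open outwards (face z) and at both ends.
- saddle_b (a point): The same for the other saddle, at face x = 38, y = +117, z = 30 mm.
- handle (a joint): Red handle's angle about the face's z, rad. 0 = on, pointing to face -y; grows as it swings to face +x (up the slope); 1.571 = off, a firm end stop where the holes line up. Stiff (5 N at the grip), no spring: it stays where left. Arm 14 mm wide, top 26 mm off the face, reaching 92 mm from the pivot (tab to 114 mm); hub 48 mm across, top 29 mm off the face.
- handle_grip (a point): Centre of the upright paddle on the handle, 78 mm from the pivot and 45 mm off the face. The paddle is 24 mm long along the arm, 12 mm thick across it, and stands from 26 to 60 mm off the face.
- handle_hole (a point): Centre of the 9 mm padlock hole in the tab at the handle's end, 104 mm from the pivot, 18 mm off the face. It turns with the handle.
- fixed_hole (a point): The point over the 9 mm hole of the fixed steel hasp plate where the handle's hole must come: face x = 104, y = 0, z = 18 mm.
- bar: Loose aluminium lockout bar, 0.2 kg. Origin at the centre of its underside; y along its length, z up; alike after half a turn. Flat 264 x 28 x 8 mm strip, its underside 16 mm above the origin, on four 28 mm wide plates down to the origin's level: two turned-down ends (6 mm thick, 252 mm between them) and two middle jaws (8 mm thick, 20 mm between them).
- bar_grip (a point): Centre of the blue grip block on the middle of the bar, 42 mm above the bar's origin. The block is 30 mm along the bar, 16 mm across it, and reaches from 24 to 60 mm above the bar's origin, standing on the strip's top, which runs under it to both sides.
- seat (a point): Fixed point where the bar's origin lies when seated: face x = 38, y = 0, z = 14 mm. The bar's y then lies along the face's y and its z along the face's z. Play: 3 mm up or down the slope in the saddles, and 3 mm either way along the bar before a jaw meets the handle arm.
- jar: Bystander: small amber jar with white cap, 52 mm across, 85 mm tall; origin at the centre of its underside. Leave alone.
- tin: Bystander: open aluminium weighing tin, 68 mm across, 30 mm tall; origin at the centre of its underside. Leave alone.
- block: Bystander: foil-wrapped sample block, 60 x 45 x 35 mm; origin at the centre of its underside. Leave alone.

How it is judged:
On the way, in this order (a step that is already met when the one before it is completed fails the run):
1. the handle is swung home to off: its padlock hole lines up with the fixed hasp hole within 2 mm (distance between handle_hole and fixed_hole below 0.002 m), for 0.3 s.
2. the lockout bar is seated in both saddles, jaws astride the handle arm (distance between handle_hole and fixed_hole below 0.002 m and x of bar in the frame of seat between -0.006 and 0.006 m and y of bar in the frame of seat between -0.006 and 0.006 m and z of bar in the frame of seat between -0.003 and 0.003 m and angle between the y axis of bar and the y axis of face, either way round below 0.06 rad and angle between the z axis of bar and the z axis of face, either way round below 0.06 rad and angle between bar's own z axis and vertical below 1.2 rad), for 0.2 s.
At the end, for the whole second after the job is handed in: The handle's padlock hole is within 2 mm of the fixed hasp hole's point; the bar's origin is within 6 mm of the seat point along and up the face and within 3 mm in height off the face, the bar's length and its upright axis are within 0.06 rad of the face's, jaws down; bar and handle are at rest (all of step 2 and linear speed of bar below 0.01 m/s and velocity of joint handle below 0.02 rad/s); the robot touches nothing.
It fails at once if the jar is moved more than 20 mm or tipped (distance of jar from where it was at the start of the episode above 0.02 m or angle between jar's own z axis and vertical above 0.4 rad).
It fails at once if the tin is moved more than 20 mm or tipped (distance of tin from where it was at the start of the episode above 0.02 m or angle between tin's own z axis and vertical above 0.4 rad).
It fails at once if the block is moved more than 20 mm or tipped (distance of block from where it was at the start of the episode above 0.02 m or angle between block's own z axis and vertical above 0.4 rad).
It also fails if it takes over 61 s, if anything falls off the work surface, if the arm or the gripper's body presses on something with over 40 N, if the wrist force passes 120 N, or if a joint passes its speed limit or range.

## Working session

There is one attempt and no reset: what is moved stays moved. The work goes in short steps, Python scripts to look and compute and a shell command to move; the robot and the scene stay as the last step left them, time stands still between calls to the robot, and variables do not carry over. Pictures are saved under pics/ and viewed, and the job is handed in when it is done.

```bash
mkdir -p pics; ls
python3 - <<'E'
from workcell import *
import cv2,numpy as np
for n in("scene","top"):
    p,d=capture(n);np.savez(f"{n}0.npz",p=p,d=d)
    cv2.imwrite(f"pics/{n}0.png",p[:,:,::-1])
    c=calibration(n);print(n,np.round(c["intrinsics"],1).tolist(),np.round(c["extrinsics"],4).tolist())
s=read_state();print(s)
E
```

```text
pics
scene [[456.6, 0.0, 316.7], [0.0, 456.6, 241.7], [0.0, 0.0, 1.0]] [[-0.3679, 0.5659, -0.7379, 1.3117], [0.9298, 0.2337, -0.2843, 0.3177], [0.0115, -0.7907, -0.6121, 0.7246], [0.0, 0.0, 0.0, 1.0]]
top [[505.1, 0.0, 328.3], [0.0, 505.1, 247.3], [0.0, 0.0, 1.0]] [[0.0284, -0.9955, 0.0903, 0.4909], [-0.9993, -0.0261, 0.0269, 0.0107], [-0.0245, -0.091, -0.9955, 1.083], [0.0, 0.0, 0.0, 1.0]]
{'t': 0.1, 'joint_positions': array([-1.13040178e+00,  3.53566633e-01,  1.63405945e+00, -1.25050335e-05,
        1.15522191e+00, -2.41762491e-03]), 'qd': array([ 0.00057428, -0.00202249, -0.00153105,  0.0003794 , -0.0018231 ,
        0.0002063 ]), 'joint_torque': array([ 1.08016211e-03, -6.06358194e+01, -3.42819428e+01,  1.28110514e-04,
        3.96482093e-03, -5.42908353e-06]), 'tool_pos': array([ 0.2676028 , -0.56433273,  0.23064455]), 'eef_rot': array([-0.68974515, -0.15571585,  0.68994588, -0.15485115]), 'wrist_force': array([-0.27856087, -0.25766016, -0.86245999]), 'torque': array([-0.00938166,  0.04692374,  0.099074  ]), 'finger_gap': 0.08569356296112227}
```

View pics/scene0.png

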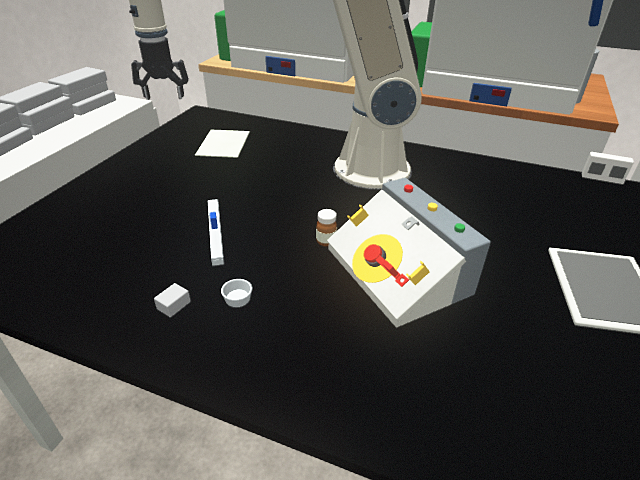

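View pics/top0.png

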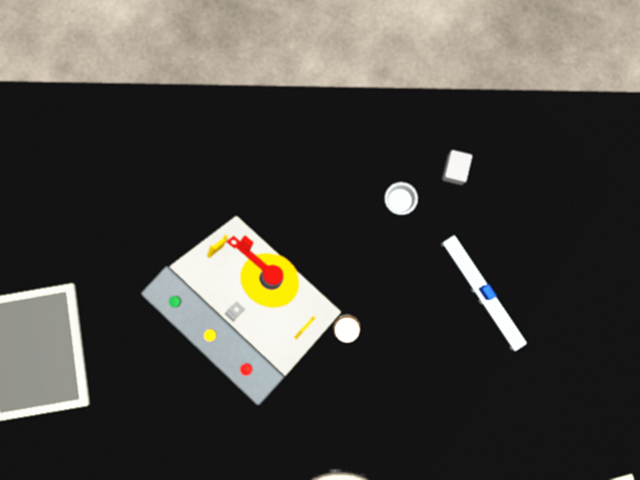

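Run:
```python
import cv2,numpy as np
a=np.load("top0.npz")["p"][200:420,130:380,::-1]
cv2.imwrite("pics/topz.png",cv2.resize(a,None,fx=2.7,fy=2.7,interpolation=cv2.INTER_CUBIC))
a=np.load("top0.npz")["p"][130:370,370:540,::-1]
b=np.load("scene0.npz")["p"][180:330,320:500,::-1]
cv2.imwrite("pics/barz.png",cv2.resize(a,None,fx=2.4,fy=2.4,interpolation=cv2.INTER_CUBIC))
cv2.imwrite("pics/scz.png",cv2.resize(b,None,fx=4,fy=4,interpolation=cv2.INTER_CUBIC))
```

```text
(no output)
```

View pics/topz.png

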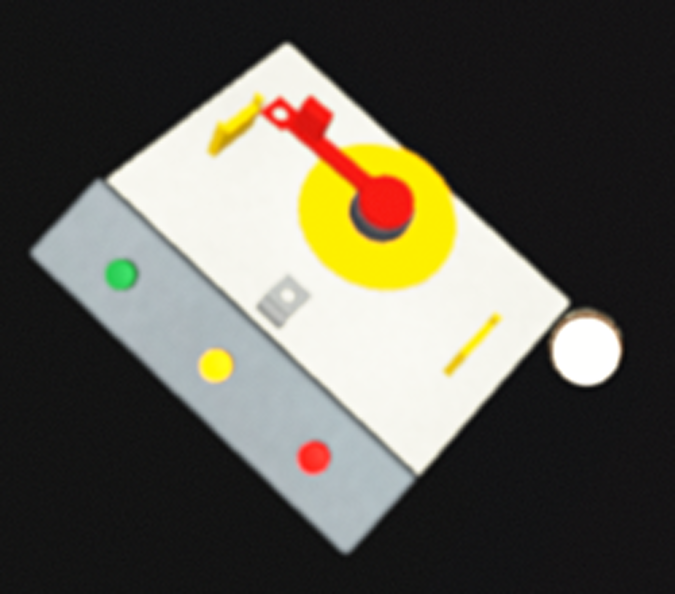

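View pics/barz.png

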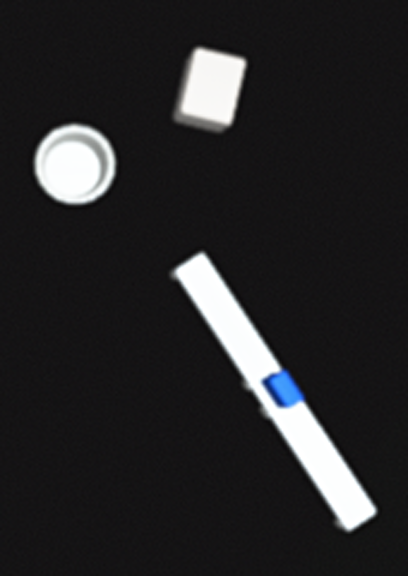

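View pics/scz.png

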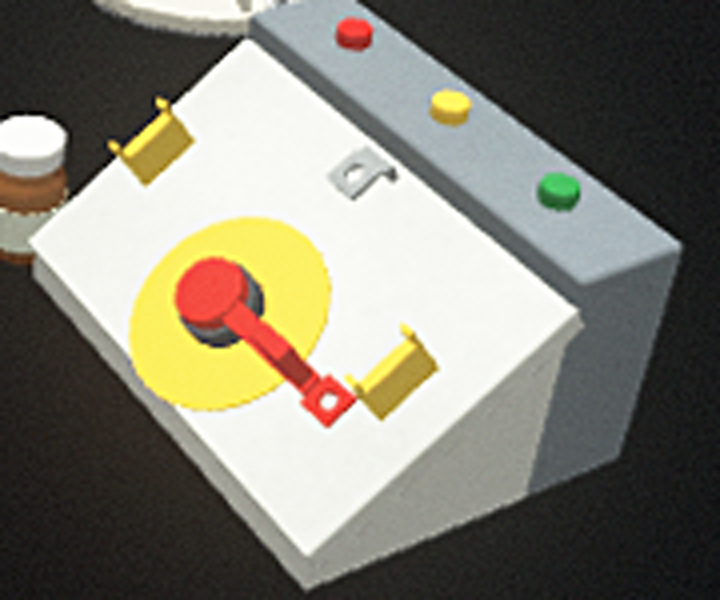

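```bash
cat > h.py <<'E'
import numpy as np,cv2
from workcell import calibration
C={n:calibration(n) for n in("scene","top")}
s35,c35=np.sin(np.radians(35)),np.cos(np.radians(35))
def cast(n,uv,z):
    K=C[n]["intrinsics"];E=C[n]["extrinsics"]
    d=E[:3,:3]@np.linalg.inv(K)@np.array([uv[0],uv[1],1.]);o=E[:3,3]
    return o+d*(z-o[2])/d[2]
def proj(n,P):
    K=C[n]["intrinsics"];E=C[n]["extrinsics"]
    q=K@(E[:3,:3].T@(np.asarray(P)-E[:3,3]));return q[:2]/q[2]
def line(cnt,a,b,tol=2.5):
    a=np.array(a,float);b=np.array(b,float);L=np.linalg.norm(b-a);t=(b-a)/L
    p=cnt.reshape(-1,2).astype(float);s=(p-a)@t;d=(p-a)@np.array([-t[1],t[0]])
    k=(s>.08*L)&(s<.92*L)&(abs(d)<tol)
    vx,vy,x,y=cv2.fitLine(p[k].astype(np.float32),cv2.DIST_HUBER,0,.01,.01).ravel()
    return np.cross([x,y,1],[x+vx,y+vy,1])
def isec(l,m):
    p=np.cross(l,m);return p[:2]/p[2]
def pts(mask_u8_scaled,scale):
    cs,_=cv2.findContours(mask_u8_scaled,cv2.RETR_EXTERNAL,cv2.CHAIN_APPROX_NONE)
    c=max(cs,key=cv2.contourArea);return (c.astype(float)+.5)/scale-.5
E
python3 - <<'E'
from h import *
for n in("top","scene"):
    p=np.load(n+"0.npz")["p"];g=cv2.resize(p,None,fx=4,fy=4,interpolation=cv2.INTER_CUBIC)
    hsv=cv2.cvtColor(g,cv2.COLOR_RGB2HSV)
    if n=="top":
        m=(g.max(2)>120).astype(np.uint8);m[:,:130*4]=0;m[:,370*4:]=0;m[:200*4]=0
        c=pts(m,4)
        A=(236.3,215.6);B=(341,311.5);D=(169.5,267)
        BB=(284,376)
        l=line(c,A,B);e=isec(l,line(c,A,D))
        f=isec(l,line(c,(300,358),BB))   # lower right side edge
        print("top corner",e,cast(n,e,.064-.06*s35)); print(f,cast(n,f,.064-.06*s35))
    red=((hsv[:,:,0]<8)|(hsv[:,:,0]>172))&(hsv[:,:,1]>170)&(hsv[:,:,2]>90)
    k=cv2.connectedComponentsWithStats(red.astype(np.uint8))
    for st,ce in zip(k[2][1:],k[3][1:]):
        if st[4]>200: print(n,"red",st/4,ce/4)
    r=red.astype(np.uint8)
    r2=cv2.morphologyEx(r,cv2.MORPH_OPEN,cv2.getStructuringElement(cv2.MORPH_ELLIPSE,(55,55)))
    c=pts(r2,4);el=cv2.fitEllipse(c.astype(np.float32));print(n,"hub",el,cast(n,el[0],.064+.029*c35))
    yl=(hsv[:,:,0]>20)&(hsv[:,:,0]<35)&(hsv[:,:,1]>150)&(hsv[:,:,2]>110)
    k=cv2.connectedComponentsWithStats(yl.astype(np.uint8))
    for st,ce in zip(k[2][1:],k[3][1:]):
        if st[4]>200: print(n,"yel",st/4,ce/4)
E
```

```text
top corner [236.05628297 214.76759148] [0.65037838 0.23643826 0.02958541]
[341.520874   311.62773319] [0.45344246 0.00803301 0.02958541]
top red [ 227.    236.25   55.75   48.75 2682.  ] [259.0851044  261.78728561]
top red [240.75 364.    11.    11.   374.25] [246.1506346  369.31045424]
top hub ((272.3293151855469, 274.66766357421875), (18.48756980895996, 20.41220474243164), 125.8951187133789) [0.52394068 0.14661811 0.08775541]
top yel [207.5  235.    19.75  22.25 591.75] [216.91085763 246.7321504 ]
top yel [ 240.75  253.75   58.     53.5  7475.5 ] [270.31348238 281.86485854]
top yel [295.   316.5   20.25  22.   297.25] [304.84945332 327.44301934]
top yel [204.5  329.5   11.5   11.5  413.25] [210.146098   335.14519056]
scene red [404.5  185.     8.5    7.25 193.5 ] [408.58624031 188.48094315]
scene red [ 364.25  244.75   44.5    41.75 1842.  ] [382.45768865 262.02711048]
scene hub ((372.5007019042969, 252.3367919921875), (15.143281936645508, 17.23305892944336), 67.36731719970703) [0.53249746 0.15041406 0.08775541]
scene yel [428.   203.5    9.5    7.75 224.5 ] [432.56709354 207.0701559 ]
scene yel [347.   204.5   21.25  21.5  737.  ] [358.6510346  216.28680461]
scene yel [ 352.75  235.     49.75   47.5  5008.  ] [377.15412839 258.97343001]
scene yel [406.75 261.5   22.5   23.25 821.25] [418.92557078 274.14452055]
```

```bash
cat >> h.py <<'E'
def frame(pv,yaw):
    # yaw: angle of horizontal upslope dir
    xh=np.array([np.cos(yaw),np.sin(yaw),0]);zz=np.array([0,0,1.])
    R=np.c_[c35*xh+s35*zz, np.cross(zz,xh), c35*zz-s35*xh]
    T=np.eye(4);T[:3,:3]=R;T[:3,3]=[pv[0],pv[1],.064];return T
def fp(T,x,y,z): return T[:3,:3]@(np.array([x,y,z])/1e3)+T[:3,3]
E
python3 - <<'E'
from h import *
T=frame((.5147,.1543),np.arctan2(.653,-.757))
print(T)
F=[(-60,-150,0),(-60,150,0),(130,-150,0),(130,150,0),(104,0,13),(0,0,29)]
for y in(-117,117):
  for x in(21,55):F.append((x,y,42))
for n,o,sc in(("top",(130,200),3.2),("scene",(320,180),4.4)):
    p=np.load(n+"0.npz")["p"][:,:,::-1]
    w,h=(235,185) if n=="top" else (180,135)
    a=cv2.resize(p[o[1]:o[1]+h,o[0]:o[0]+w],None,fx=sc,fy=sc,interpolation=cv2.INTER_CUBIC)
    for f in F:
        u=proj(n,fp(T,*f));q=((u-o+.5)*sc).astype(int);cv2.drawMarker(a,tuple(int(v) for v in q),(255,0,255),cv2.MARKER_CROSS,12,1)
    cv2.imwrite(f"pics/ov_{n}.png",a)
E
```

```text
[[-0.62026621 -0.65317703  0.43431508  0.5147    ]
 [ 0.5350513  -0.75720523 -0.37464696  0.1543    ]
 [ 0.57357644  0.          0.81915204  0.064     ]
 [ 0.          0.          0.          1.        ]]
```

View pics/ov_top.png

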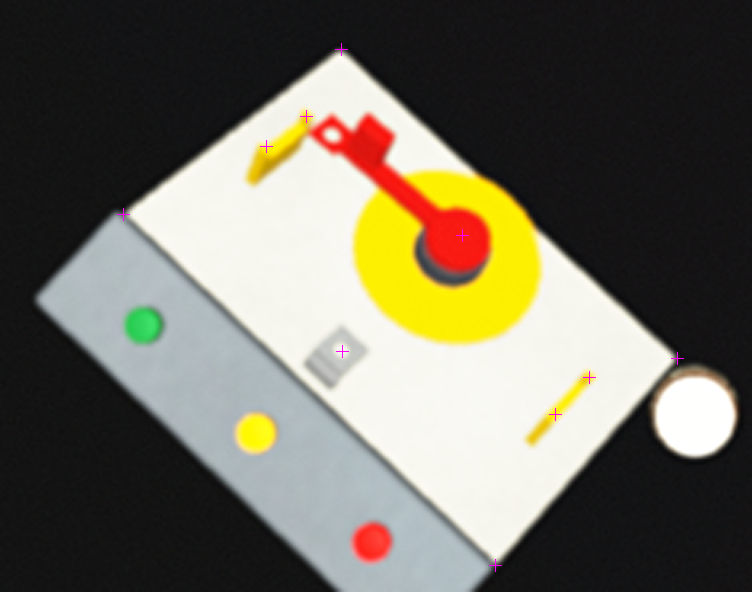

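View pics/ov_scene.png

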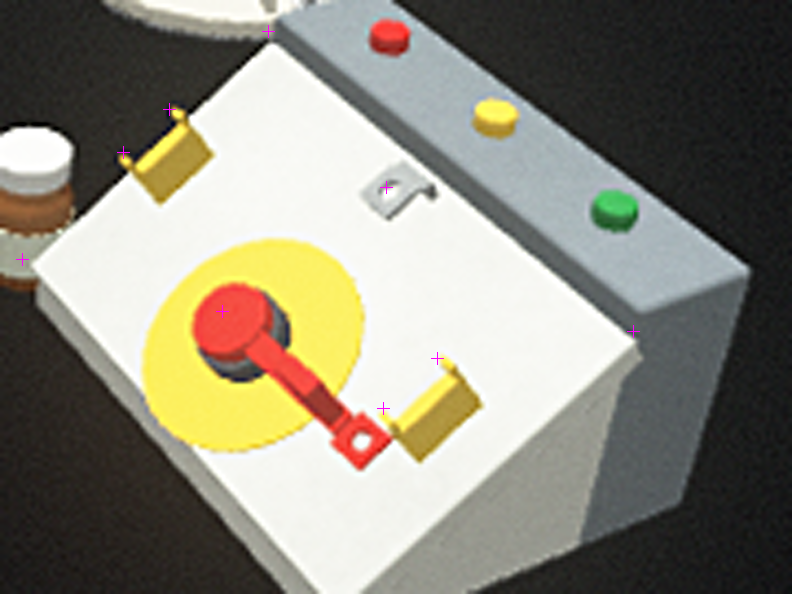

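Run:
```python
from h import *
def blob(n,f,roi=None,sc=4):
    p=np.load(n+"0.npz")["p"];g=cv2.resize(p,None,fx=sc,fy=sc,interpolation=cv2.INTER_CUBIC)
    hsv=cv2.cvtColor(g,cv2.COLOR_RGB2HSV);m=f(g,hsv).astype(np.uint8)
    if roi: 
        z=np.zeros_like(m);a,b,c,d=[v*sc for v in roi];z[b:d,a:c]=m[b:d,a:c];m=z
    return pts(m,sc)
for n,roi in(("top",(435,225,535,360)),("scene",(200,190,230,272))):
    c=blob(n,lambda g,h:(h[:,:,2]>(110 if n=="scene" else 150)),roi)
    r=cv2.minAreaRect(c.astype(np.float32));b=cv2.boxPoints(r)
    print(n,"strip",np.round(r[0],2),np.round(r[1],1),np.round(b,1).tolist())
    for q in b: print("   ",np.round(cast(n,q,.024),4))
    print(" centre",np.round(cast(n,r[0],.024),4))
    c=blob(n,lambda g,h:(h[:,:,0]>100)&(h[:,:,0]<125)&(h[:,:,1]>120)&(h[:,:,2]>60),roi)
    r=cv2.minAreaRect(c.astype(np.float32));print(" blue",r, np.round(cast(n,r[0],.060),4), np.round(cast(n,r[0],.042),4))
from workcell import read_state
from scipy.spatial.transform import Rotation as R
print(R.from_quat(read_state()["eef_rot"]).as_matrix().round(3))
```

```text
top strip [484.37 292.58] [131.3  16.9] [[440.70001220703125, 242.8000030517578], [454.79998779296875, 233.39999389648438], [528.0, 342.29998779296875], [514.0, 351.79998779296875]]
    [ 0.6025 -0.1961  0.024 ]
    [ 0.6231 -0.2252  0.024 ]
    [ 0.4019 -0.3758  0.024 ]
    [ 0.382  -0.3472  0.024 ]
 centre [ 0.5011 -0.2869  0.024 ]
 blue ((488.1634521484375, 292.0577087402344), (16.571666717529297, 11.648702621459961), 56.3099365234375) [ 0.502  -0.2843  0.06  ] [ 0.5022 -0.2895  0.042 ]
scene strip [214.52 231.74] [65.9 12.5] [[205.39999389648438, 199.39999389648438], [217.8000030517578, 198.3000030517578], [223.6999969482422, 264.0], [211.1999969482422, 265.1000061035156]]
    [ 0.4057 -0.3712  0.024 ]
    [ 0.3871 -0.3418  0.024 ]
    [ 0.6302 -0.1783  0.024 ]
    [ 0.6447 -0.2031  0.024 ]
 centre [ 0.5284 -0.2658  0.024 ]
 blue ((213.2230682373047, 220.03460693359375), (16.775697708129883, 6.046694278717041), 82.87498474121094) [ 0.5271 -0.2651  0.06  ] [ 0.5058 -0.2809  0.042 ]
[[-0.001  0.428 -0.904]
 [ 0.001 -0.904 -0.428]
 [-1.    -0.001  0.   ]]
```

```bash
cat >> h.py <<'E'
from scipy.spatial.transform import Rotation as R
import json
def cur():
    from workcell import read_state
    s=read_state();P=np.eye(4);P[:3,:3]=R.from_quat(s["eef_rot"]).as_matrix();P[:3,3]=s["tool_pos"];return s,P
def pose(x,z,p):
    x=np.array(x,float);x/=np.linalg.norm(x);z=np.array(z,float);z-=x*(z@x);z/=np.linalg.norm(z)
    P=np.eye(4);P[:3,:3]=np.c_[x,np.cross(z,x),z];P[:3,3]=p;return P
def rows(P0,P1,n):
    # n equal straight steps, per-row local deltas
    r=R.from_matrix(P0[:3,:3].T@P1[:3,:3]).as_rotvec();dp=(P1[:3,3]-P0[:3,3])/n;out=[]
    for i in range(n):
        Ri=P0[:3,:3]@R.from_rotvec(r*i/n).as_matrix()
        out.append((np.round(Ri.T@dp*1e3,1),np.round(np.degrees(r/n),2)))
    return out
def show(P0,P1,n):
    for a,b in rows(P0,P1,n): print(a.tolist(),b.tolist())
def log():
    s,P=cur()
    with open("fk.log","a") as f: f.write(json.dumps(dict(q=list(s["joint_positions"]),P=P.tolist()))+"\n")
    return s,P
T0=frame((.5147,.1543),np.arctan2(.653,-.757))
E
python3 - <<'E'
from h import *
s,P=log();F=T0[:3,:3]
G=pose(-F[:,2],F[:,1],fp(T0,0,-78,150));print(G)
show(P,G,12)
E
```

```text
[[-4.34315078e-01  6.20266212e-01 -6.53177035e-01  6.30795070e-01]
 [ 3.74646956e-01 -5.35051303e-01 -7.57205230e-01  1.57164965e-01]
 [-8.19152044e-01 -5.73576436e-01 -3.80499463e-17  1.86872807e-01]
 [ 0.00000000e+00  0.00000000e+00  0.00000000e+00  1.00000000e+00]]
[3.7, -41.4, -53.1] [-1.92, -0.61, -2.87]
[5.1, -39.3, -54.5] [-1.92, -0.61, -2.87]
[6.5, -37.2, -55.9] [-1.92, -0.61, -2.87]
[7.7, -34.9, -57.1] [-1.92, -0.61, -2.87]
[8.8, -32.6, -58.4] [-1.92, -0.61, -2.87]
[9.7, -30.1, -59.5] [-1.92, -0.61, -2.87]
[10.5, -27.6, -60.6] [-1.92, -0.61, -2.87]
[11.2, -25.0, -61.6] [-1.92, -0.61, -2.87]
[11.7, -22.4, -62.5] [-1.92, -0.61, -2.87]
[12.1, -19.6, -63.3] [-1.92, -0.61, -2.87]
[12.3, -16.9, -64.1] [-1.92, -0.61, -2.87]
[12.4, -14.1, -64.7] [-1.92, -0.61, -2.87]
```

```bash
python3 -m creep '[{"x":-5,"y":-33,"z":-42,"ax":-1.5,"ay":-0.5,"az":-2.3},{"x":-5,"y":-32,"z":-43,"ax":-1.5,"ay":-0.5,"az":-2.3},{"x":-5,"y":-31,"z":-44,"ax":-1.5,"ay":-0.5,"az":-2.3},{"x":0,"y":-30,"z":-45,"ax":-1.5,"ay":-0.5,"az":-2.3},{"x":3,"y":-28,"z":-46,"ax":-1.5,"ay":-0.5,"az":-2.3},{"x":5,"y":-26,"z":-46,"ax":-1.5,"ay":-0.5,"az":-2.3},{"x":6,"y":-25,"z":-47,"ax":-1.5,"ay":-0.5,"az":-2.3},{"x":7,"y":-24,"z":-48,"ax":-1.5,"ay":-0.5,"az":-2.3}]' 85.4 20
python3 - <<'E'
from h import *
s,P=log();F=T0[:3,:3];print(s["joint_positions"])
G=pose(-F[:,2],F[:,1],fp(T0,0,-78,150))
show(P,G,7)
E
```

```text
t: 1.1
tool_pos: [0.4612, -0.1797, 0.2479]
eef_rot: [-0.611, -0.329, 0.709, -0.119]
wrist_force: [1.2, -0.1, 0.7]
finger_gap: 0.0852
[-0.45238267  0.3120724   1.69644382  0.11348788  1.44415854  0.43143373]
[14.1, -19.6, -48.9] [-1.58, -0.48, -2.28]
[14.4, -17.7, -49.6] [-1.58, -0.48, -2.28]
[14.7, -15.8, -50.2] [-1.58, -0.48, -2.28]
[14.8, -13.8, -50.7] [-1.58, -0.48, -2.28]
[14.9, -11.8, -51.2] [-1.58, -0.48, -2.28]
[14.9, -9.8, -51.6] [-1.58, -0.48, -2.28]
[14.8, -7.7, -52.0] [-1.58, -0.48, -2.28]
```

```bash
python3 -m creep '[{"x":14,"y":-20,"z":-49,"ax":-1.6,"ay":-0.5,"az":-2.3},{"x":14,"y":-18,"z":-50,"ax":-1.6,"ay":-0.5,"az":-2.3},{"x":15,"y":-16,"z":-50,"ax":-1.6,"ay":-0.5,"az":-2.3},{"x":15,"y":-14,"z":-51,"ax":-1.6,"ay":-0.5,"az":-2.3},{"x":15,"y":-12,"z":-51,"ax":-1.6,"ay":-0.5,"az":-2.3},{"x":15,"y":-10,"z":-52,"ax":-1.6,"ay":-0.5,"az":-2.3},{"x":15,"y":-8,"z":-52,"ax":-1.6,"ay":-0.5,"az":-2.3},{},{}]' 40 20
python3 - <<'E'
from h import *
from workcell import capture
s,P=log();F=T0[:3,:3];print(s["joint_positions"])
G=pose(-F[:,2],F[:,1],fp(T0,0,-78,150))
show(P,G,1)
for n in("scene","top"):
    p,d=capture(n);np.savez(f"{n}1.npz",p=p,d=d)
    o=(320,100) if n=="scene" else (150,180)
    a=cv2.resize(p[o[1]:o[1]+200,o[0]:o[0]+240,::-1],None,fx=3,fy=3,interpolation=cv2.INTER_CUBIC)
    u=proj(n,P[:3,3]);q=((u-o+.5)*3).astype(int);print(n,u)
    cv2.drawMarker(a,tuple(int(v) for v in q),(255,0,255),cv2.MARKER_CROSS,12,1)
    cv2.imwrite(f"pics/{n}1.png",a)
E
```

```text
[-0.45238267  0.3120724   1.69644382  0.11348788  1.44415854  0.43143373]
[98.5, -137.5, -342.6] [-11.07, -3.36, -15.97]
scene [249.93118283 146.78921426]
top [456.96967718 315.02974333]$[7]: bad value
```

```bash
cat > ik.py <<'E'
from h import *
from scipy.optimize import least_squares
def fk(q,p):
    a1,d1,L2,a3,L4,d6=p
    def rz(a):return R.from_rotvec([0,0,a]).as_matrix()
    def ry(a):return R.from_rotvec([0,a,0]).as_matrix()
    A=rz(q[0]);t=np.array([0,0,d1])+A@[a1,0,0]
    A=A@ry(q[1]);t=t+A@[0,0,L2]
    A=A@ry(q[2]);t=t+A@[a3,0,L4]
    A=A@rz(q[3])@ry(q[4]);t=t+A@[0,0,d6]
    A=A@rz(q[5]);return A,t
E
python3 - <<'E'
from ik import *
D=[json.loads(l) for l in open("fk.log")]
f=lambda p:np.concatenate([fk(d["q"],p)[1]-np.array(d["P"])[:3,3] for d in D])
r=least_squares(f,[0,.3,.4,0,.4,.2]);print(r.x,abs(r.fun).max())
for d in D:
    A,_=fk(d["q"],r.x);print((A.T@np.array(d["P"])[:3,:3]).round(3).tolist())
E
```

```text
[0.20438405 0.79869255 0.32543816 0.34833508 0.49101592 0.35605194] 0.0013570125133514077
[[0.0, -1.0, -0.0], [0.0, 0.0, -1.0], [1.0, 0.0, 0.0]]
[[0.0, -1.0, -0.0], [0.0, 0.0, -1.0], [1.0, 0.0, 0.0]]
[[0.0, -1.0, -0.0], [0.0, 0.0, -1.0], [1.0, 0.0, 0.0]]
```

```bash
head -2 fk.log > a; mv a fk.log; python3 -m creep '[{"x":14,"y":-20,"z":-49,"ax":-1.6,"ay":-0.5,"az":-2.3},{"x":14,"y":-18,"z":-50,"ax":-1.6,"ay":-0.5,"az":-2.3},{"x":15,"y":-16,"z":-50,"ax":-1.6,"ay":-0.5,"az":-2.3},{"x":15,"y":-14,"z":-51,"ax":-1.6,"ay":-0.5,"az":-2.3},{"x":15,"y":-12,"z":-51,"ax":-1.6,"ay":-0.5,"az":-2.3},{"x":15,"y":-10,"z":-52,"ax":-1.6,"ay":-0.5,"az":-2.3},{"x":15,"y":-8,"z":-52,"ax":-1.6,"ay":-0.5,"az":-2.3},{"x":0},{"x":0}]' 40 20
cat > look.py <<'E'
from h import *
from workcell import capture
import sys
def look(k,os=(320,100),ot=(150,180)):
    s,P=log();print(np.round(s["joint_positions"],3),np.round(s["wrist_force"],1))
    for n in("scene","top"):
        p,d=capture(n);np.savez(f"{n}{k}.npz",p=p,d=d)
        o=os if n=="scene" else ot
        a=cv2.resize(p[o[1]:o[1]+180,o[0]:o[0]+240,::-1],None,fx=3.2,fy=3.2,interpolation=cv2.INTER_CUBIC)
        u=proj(n,P[:3,3]);q=((u-o+.5)*3.2).astype(int);print(n,u)
        cv2.drawMarker(a,tuple(int(v) for v in q),(255,0,255),cv2.MARKER_CROSS,12,1)
        cv2.imwrite(f"pics/{n}{k}.png",a)
    return s,P
E
python3 - <<'E'
from look import *
s,P=look(1)
F=T0[:3,:3]
show(P,pose(-F[:,2],F[:,1],fp(T0,0,-78,150)),1)
from ik import *
D=[json.loads(l) for l in open("fk.log")]
f=lambda p:np.concatenate([fk(d["q"],p)[1]-np.array(d["P"])[:3,3] for d in D])
r=least_squares(f,[0,.3,.4,0,.4,.2]);print(r.x,abs(r.fun).max())
E
```

```text
[-0.449  0.313  1.696  0.115  1.444  0.431] [-0.6 -0.3  0.1]
scene [250.5502244  147.34520582]
top [455.57885715 314.31839603]
[97.9, -135.3, -340.8] [-10.87, -3.34, -15.9]
[ 0.02181096  0.27365433  0.51207956 -0.01930164  0.45722963  0.35594687] 0.0013569097694984822$[7]: bad value
```

View pics/scene1.png

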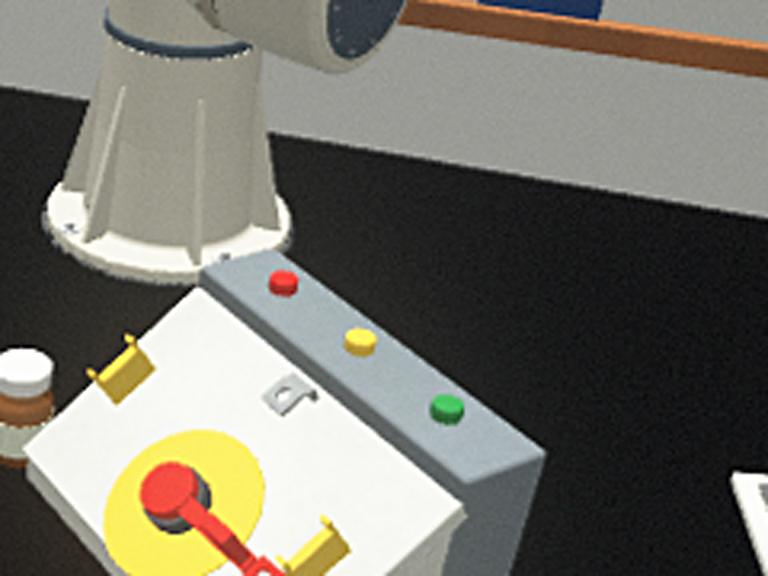

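View pics/top1.png

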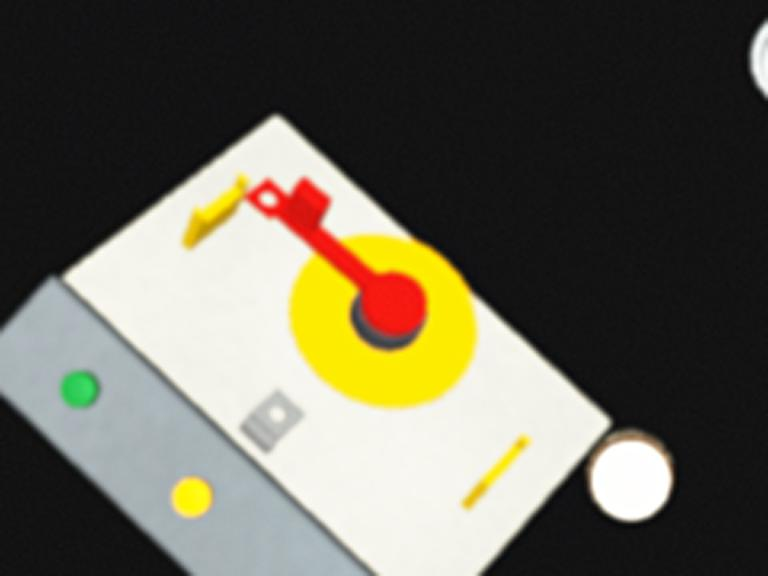

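```bash
head -2 fk.log > a; mv a fk.log; python3 -m creep '[{"x":14,"y":-20,"z":-49,"ax":-1.6,"ay":-0.5,"az":-2.3},{"x":14,"y":-18,"z":-50,"ax":-1.6,"ay":-0.5,"az":-2.3},{"x":15,"y":-16,"z":-50,"ax":-1.6,"ay":-0.5,"az":-2.3},{"x":15,"y":-14,"z":-51,"ax":-1.6,"ay":-0.5,"az":-2.3},{"x":15,"y":-12,"z":-51,"ax":-1.6,"ay":-0.5,"az":-2.3},{"x":15,"y":-10,"z":-52,"ax":-1.6,"ay":-0.5,"az":-2.3},{"x":15,"y":-8,"z":-52,"ax":-1.6,"ay":-0.5,"az":-2.3},{"x":0,"y":0,"z":0,"ax":0,"ay":0,"az":0},{"x":0,"y":0,"z":0,"ax":0,"ay":0,"az":0}]' 40 20
python3 - <<'E'
from look import *
s,P=look(1)
F=T0[:3,:3]
show(P,pose(-F[:,2],F[:,1],fp(T0,0,-78,150)),1)
from ik import *
D=[json.loads(l) for l in open("fk.log")]
f=lambda p:np.concatenate([fk(d["q"],p)[1]-np.array(d["P"])[:3,3] for d in D])
r=least_squares(f,[0,.3,.4,0,.4,.2]);print(r.x,abs(r.fun).max())
E
```

```text
t: 2.42
tool_pos: [0.6294, 0.1561, 0.1869]
eef_rot: [-0.524, -0.474, 0.702, -0.088]
wrist_force: [-0.5, -1.6, -0.2]
finger_gap: 0.0401
[0.034 0.684 1.334 0.399 1.598 0.659] [-0.5 -1.6 -0.2]
scene [365.82271874 242.42624922]
top [261.89680419 213.83913381]
[-0.2, 0.3, -1.7] [-0.0, 0.14, 0.04]
[-0.02215267  0.23781237  0.56840184 -0.00574299  0.49000509  0.34722104] 0.0013447068429708886
```

View pics/scene1.png

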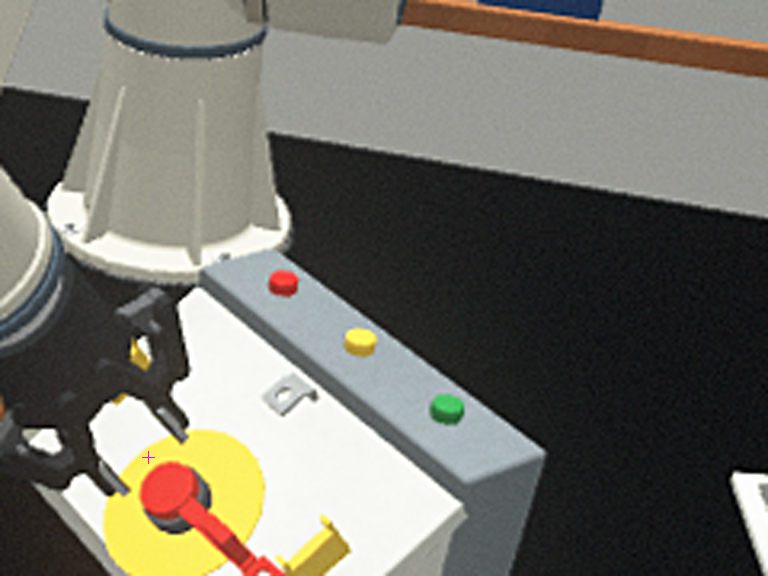

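View pics/top1.png

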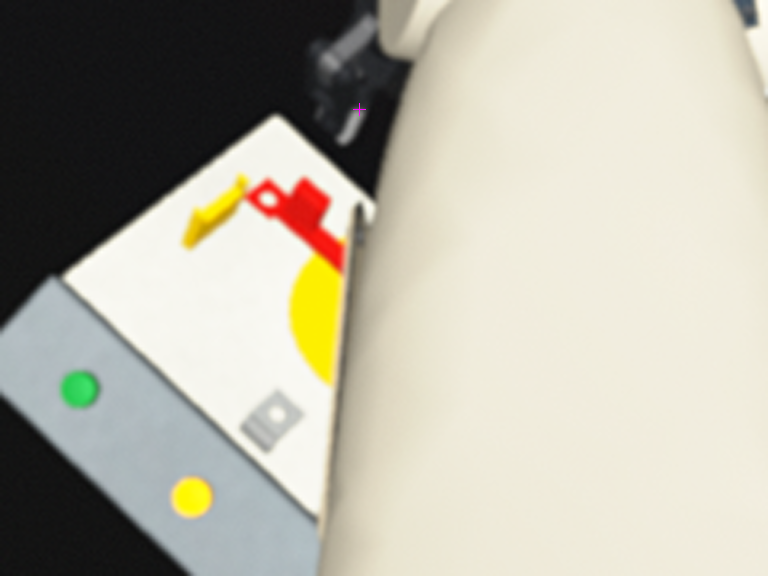

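```bash
cat >> ik.py <<'E'
PF=None
def pf():
    D=[json.loads(l) for l in open("fk.log")]
    f=lambda p:np.concatenate([fk(d["q"],p)[1]-np.array(d["P"])[:3,3] for d in D])
    return least_squares(f,[0,.3,.5,0,.5,.3]).x
M=np.array([[0,-1,0],[0,0,-1],[1,0,0.]])
lo=np.array([-2.63,-.92,.06,-1.3,0,-3.02]);hi=np.array([2.63,2.1,2.66,4.44,2.69,3.02])
def ik(G,q0,p):
    def f(q):
        A,t=fk(q,p);return np.r_[(t-G[:3,3])*5,R.from_matrix((A@M).T@G[:3,:3]).as_rotvec()]
    r=least_squares(f,np.clip(q0,lo+.01,hi-.01),bounds=(lo,hi));return r.x,np.abs(r.fun).max()
E
python3 - <<'E'
from ik import *
u=(233.25,241.4);w=cast("top",u,.064+.018*c35)
for _ in range(5):
    f=T0[:3,:3].T@(w-T0[:3,3]);w=cast("top",u,.064+f[0]*s35+.018*c35)
print("handle hole face",f, "angle",np.arctan2(f[0],-f[1]))
s,P=cur();p=pf();F=T0[:3,:3];q0=s["joint_positions"]
for a in range(0,91,15):
    th=np.radians(a);rad=np.array([np.sin(th),-np.cos(th)])*78
    x=-F[:,2];z=F@R.from_rotvec([0,0,th]).as_matrix()@[0,1,0]
    q0,e=ik(pose(x,z,fp(T0,*rad,33)),q0,p);print(a,q0.round(2),e)
# seat
for sg in(1,-1):
    for q00 in (q0, cur()[0]["joint_positions"]):
        print(sg,ik(pose(-F[:,2],sg*F[:,0],fp(T0,38,0,40)),q00,p))
show(P,pose(-F[:,2],F[:,1],fp(T0,0,-78,33)),4)
E
```

```text
handle hole face [ 0.00359357 -0.10459503  0.01798622] angle 0.0343434880913997
0 [0.1  0.7  1.53 0.44 1.38 0.62] 2.220446049250313e-15
15 [0.11 0.67 1.56 0.44 1.37 0.37] 1.8203395668259144e-15
30 [0.12 0.64 1.6  0.45 1.37 0.11] 8.952942369634355e-15
45 [ 0.12  0.6   1.64  0.45  1.36 -0.15] 3.237327209417381e-14
60 [ 0.12  0.57  1.68  0.45  1.36 -0.42] 8.739214057985709e-14
75 [ 0.1   0.54  1.72  0.44  1.35 -0.7 ] 1.9721755922934023e-13
90 [ 0.08  0.51  1.76  0.43  1.34 -0.98] 4.347325498785003e-13
1 (array([ 0.42471472,  0.34720311,  1.93035628, -0.10714213,  0.92602852,
       -3.02      ]), np.float64(0.6718345549941804))
1 (array([0.04480619, 0.56814771, 1.70967469, 0.41495742, 1.35412235,
       2.13458422]), np.float64(2.545061276927921e-12))
-1 (array([ 0.04480619,  0.56814771,  1.70967469,  0.41495742,  1.35412235,
       -1.00700844]), np.float64(1.5265566588595902e-15))
-1 (array([ 0.04480619,  0.56814771,  1.70967469,  0.41495742,  1.35412235,
       -1.00700844]), np.float64(1.8041124150158794e-15))
[29.4, 0.1, -0.5] [-0.01, 0.02, 0.0]
[29.4, 0.1, -0.5] [-0.01, 0.02, 0.0]
[29.4, 0.1, -0.5] [-0.01, 0.02, 0.0]
[29.4, 0.1, -0.5] [-0.01, 0.02, 0.0]
```

```bash
python3 -m creep '[{"x":29,"y":0,"z":-0.5,"ax":0,"ay":0,"az":0},{"x":29,"y":0,"z":-0.5,"ax":0,"ay":0,"az":0},{"x":29,"y":0,"z":-0.5,"ax":0,"ay":0,"az":0},{"x":28,"y":0,"z":-0.5,"ax":0,"ay":0,"az":0},{"x":0,"y":0,"z":0,"ax":0,"ay":0,"az":0}]'
python3 - <<'E'
from look import *
s,P=look(2)
F=T0[:3,:3]
print(F.T@(P[:3,3]-T0[:3,3]))
E
```

```text
t: 3.15
tool_pos: [0.5791, 0.2012, 0.0926]
eef_rot: [-0.523, -0.475, 0.703, -0.087]
wrist_force: [1.2, -0.1, 0.8]
finger_gap: 0.0399
[0.098 0.724 1.501 0.435 1.39  0.625] [ 1.2 -0.1  0.8]
scene [389.82112039 269.27268093]
top [245.59659285 245.93132027]
[ 0.00152691 -0.07755055  0.03379951]
```

View pics/scene2.png

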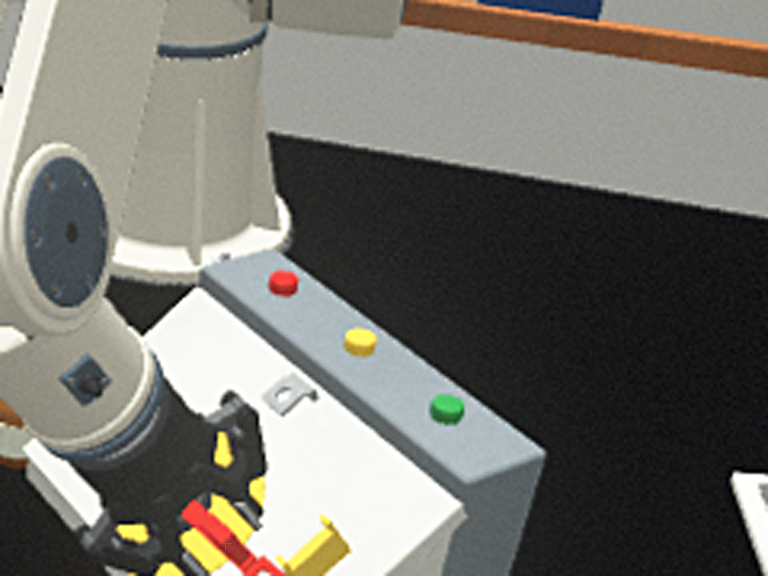

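View pics/top2.png

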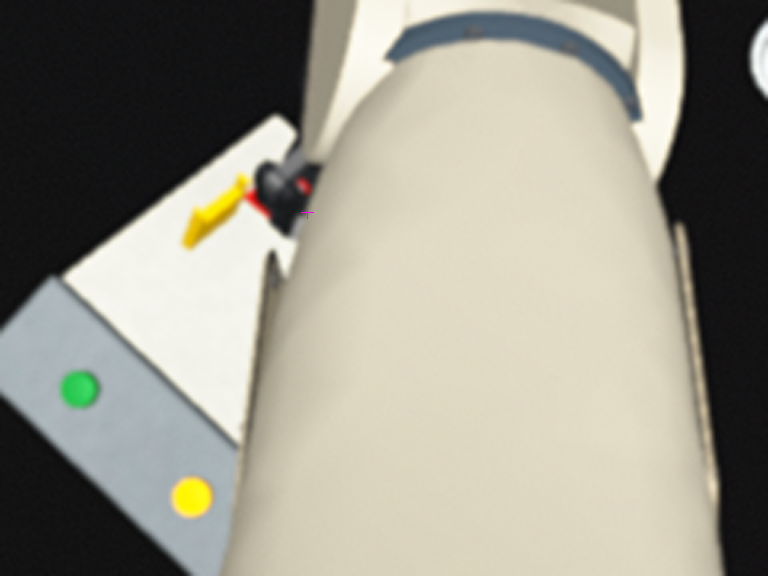

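```bash
python3 -m creep '[{"x":0,"y":0,"z":0,"ax":0,"ay":0,"az":0},{"x":0,"y":0,"z":0,"ax":0,"ay":0,"az":0},{"x":0,"y":-12.2,"z":1,"ax":-9,"ay":0,"az":0},{"x":0,"y":-12.2,"z":1,"ax":-9,"ay":0,"az":0},{"x":0,"y":-12.2,"z":1,"ax":-9,"ay":0,"az":0},{"x":0,"y":-12.2,"z":1,"ax":-9,"ay":0,"az":0},{"x":0,"y":-12.2,"z":1,"ax":-9,"ay":0,"az":0}]' 24
cat > ff.py <<'E'
from h import *
s,P=log();F=T0[:3,:3]
f=F.T@(P[:3,3]-T0[:3,3])*1e3
print("face pos",f.round(1),"ang",np.degrees(np.arctan2(f[0],-f[1])).round(2),"rad",np.hypot(f[0],f[1]).round(1))
print("force in face",(F.T@s["wrist_force"]).round(1),"gap",s["finger_gap"],"t",s["t"])
Q=F.T@P[:3,:3];print("tool z in face",Q[:,2].round(3),"tool x",Q[:,0].round(3))
print("q",s["joint_positions"].round(3))
E
python3 ff.py
```

```text
t: 4.12
tool_pos: [0.5324, 0.2135, 0.1246]
eef_rot: [0.45, 0.708, -0.465, 0.284]
wrist_force: [3.4, -2.5, -4.7]
finger_gap: 0.0239
face pos [ 55.4 -56.4  35.2] ang 44.51 rad 79.1
force in face [-6.1 -0.3 -1.5] gap 0.023870531994393093 t 4.125
tool z in face [-0.712  0.703  0.002] tool x [-0.002  0.001 -1.   ]
q [ 0.123  0.624  1.607  0.447  1.37  -0.151]
```

Pushing with about 6 N, as expected. Continue.

```bash
python3 -m creep '[{"x":0,"y":-12.2,"z":1.2,"ax":-9,"ay":0,"az":0},{"x":0,"y":-12.2,"z":1.2,"ax":-9,"ay":0,"az":0},{"x":0,"y":-12.2,"z":1.2,"ax":-9,"ay":0,"az":0},{"x":0,"y":-12.2,"z":1.2,"ax":-9,"ay":0,"az":0},{"x":0,"y":-10,"z":1,"ax":-8,"ay":0,"az":0},{"x":0,"y":0,"z":0,"ax":0,"ay":0,"az":0}]'
python3 ff.py
```

```text
t: 4.88
tool_pos: [0.4834, 0.1848, 0.1377]
eef_rot: [0.312, 0.83, -0.168, 0.43]
wrist_force: [0.3, 0.4, -0.8]
finger_gap: 0.0239
face pos [78.  -2.7 35.3] ang 88.05 rad 78.0
force in face [-0.4 -0.5 -0.7] gap 0.023881265953538608 t 4.875
tool z in face [-1.     0.017 -0.001] tool x [ 0.001  0.001 -1.   ]
q [ 0.087  0.543  1.724  0.434  1.352 -0.955]
```

```bash
python3 -m creep '[{"x":0,"y":-3,"z":0,"ax":-1,"ay":0,"az":0},{"x":0,"y":-3,"z":0,"ax":0,"ay":0,"az":0},{"x":0,"y":-1,"z":0,"ax":0,"ay":0,"az":0}]'
python3 ff.py
```

```text
t: 5.25
tool_pos: [0.4792, 0.1804, 0.1379]
eef_rot: [0.309, 0.832, -0.161, 0.432]
wrist_force: [1.8, 4.6, 3.0]
finger_gap: 0.024
face pos [78.3  3.4 35.3] ang 92.52 rad 78.4
force in face [ 3.1 -4.7  1.5] gap 0.023999373684165912 t 5.25
tool z in face [-1.    -0.    -0.001] tool x [ 0.001  0.    -1.   ]
q [ 0.08   0.537  1.735  0.432  1.349 -0.98 ]
```

```bash
python3 -m creep '[{"x":0,"y":-1.5,"z":0,"ax":0,"ay":0,"az":0},{"x":0,"y":-1,"z":0,"ax":0,"ay":0,"az":0}]'
python3 ff.py; python3 -m creep '[{"x":0,"y":-1,"z":0,"ax":0,"ay":0,"az":0},{"x":0,"y":-1,"z":0,"ax":0,"ay":0,"az":0}]'
python3 ff.py
```

```text
t: 5.5
tool_pos: [0.4782, 0.1791, 0.1379]
eef_rot: [0.309, 0.832, -0.16, 0.433]
wrist_force: [4.6, 10.8, 0.4]
finger_gap: 0.0241
face pos [78.3  5.1 35.4] ang 93.71 rad 78.5
force in face [  3.2 -11.1  -1.7] gap 0.024050319063526938 t 5.5
tool z in face [-1.    -0.001 -0.001] tool x [ 0.001 -0.001 -1.   ]
q [ 0.078  0.535  1.739  0.432  1.348 -0.983]
t: 5.75
tool_pos: [0.4781, 0.1789, 0.1379]
eef_rot: [0.311, 0.831, -0.159, 0.433]
wrist_force: [8.2, 19.3, -3.5]
finger_gap: 0.024
face pos [78.2  5.3 35.4] ang 93.85 rad 78.4
force in face [  3.2 -19.9  -6.5] gap 0.023959312325046205 t 5.75
tool z in face [-1.    -0.001 -0.   ] tool x [ 0.    -0.004 -1.   ]
q [ 0.076  0.534  1.741  0.434  1.345 -0.985]
```

```bash
python3 -m creep '[{"x":0,"y":-1,"z":0,"ax":0,"ay":0,"az":0},{"x":0,"y":0,"z":0,"ax":0,"ay":0,"az":0},{"x":0,"y":4,"z":0,"ax":0,"ay":0,"az":0},{"x":0,"y":4,"z":0,"ax":0,"ay":0,"az":0},{"x":0,"y":0,"z":0,"ax":0,"ay":0,"az":0}]'
python3 ff.py
```

```text
t: 6.38
tool_pos: [0.4801, 0.1814, 0.1371]
eef_rot: [0.308, 0.832, -0.161, 0.432]
wrist_force: [-0.0, -0.8, -0.1]
finger_gap: 0.0239
face pos [77.9  2.1 34.7] ang 91.51 rad 77.9
force in face [-0.5  0.6  0.2] gap 0.023882858944912433 t 6.375
tool z in face [-1.    -0.001 -0.001] tool x [ 0.001  0.003 -1.   ]
q [ 0.083  0.54   1.732  0.431  1.35  -0.978]
```

```bash
python3 -m creep '[{"x":-30,"y":0,"z":0,"ax":0,"ay":0,"az":0},{"x":-50,"y":0,"z":0,"ax":0,"ay":0,"az":0},{"x":-50,"y":0,"z":0,"ax":0,"ay":0,"az":0},{"x":0,"y":0,"z":0,"ax":0,"ay":0,"az":0}]' 55 60
python3 ff.py
python3 - <<'E'
from look import *
s,P=look(3)
p=np.load("top0.npz")["p"]
g=cv2.resize(p,None,fx=4,fy=4,interpolation=cv2.INTER_CUBIC);v=g.min(2)
for th in(150,190,215,225,235):
    m=(v>th).astype(np.uint8);z=np.zeros_like(m);z[225*4:360*4,435*4:535*4]=m[225*4:360*4,435*4:535*4]
    z=cv2.morphologyEx(z,cv2.MORPH_CLOSE,np.ones((41,41),np.uint8))
    z=cv2.morphologyEx(z,cv2.MORPH_OPEN,np.ones((15,15),np.uint8))
    if z.sum()<500: continue
    r=cv2.minAreaRect(pts(z,4).astype(np.float32));b=cv2.boxPoints(r)
    w=[cast("top",q,.024) for q in b];c=cast("top",r[0],.024)
    e=[np.linalg.norm(w[i]-w[(i+1)%4]) for i in(0,1)]
    d=w[2]-w[1];print(th,r,c.round(4),np.round(e,4),np.degrees(np.arctan2(d[1],d[0])))
hsv=cv2.cvtColor(g,cv2.COLOR_RGB2HSV)
bl=(hsv[:,:,0]>100)&(hsv[:,:,0]<125)&(hsv[:,:,1]>120)
print(np.percentile(hsv[:,:,2][bl],[5,25,50,75,95]))
for th in(60,150,200):
    m=(bl&(hsv[:,:,2]>th)).astype(np.uint8);m[:,:435*4]=0
    r=cv2.minAreaRect(pts(m,4).astype(np.float32));print(th,r,cast("top",r[0],.06).round(4))
E
```

```text
t: 6.88
tool_pos: [0.5396, 0.1317, 0.2463]
eef_rot: [0.309, 0.831, -0.16, 0.435]
wrist_force: [0.2, 0.3, 0.2]
finger_gap: 0.0551
face pos [ 77.    0.9 168.6] ang 90.66 rad 77.0
force in face [ 0.1 -0.4  0.1] gap 0.055100016634855475 t 6.875
tool z in face [-1.    -0.002  0.004] tool x [-0.004 -0.002 -1.   ]
q [ 0.003  0.49   1.53   0.385  1.601 -0.941]
[ 0.003  0.49   1.53   0.385  1.601 -0.941] [0.2 0.3 0.2]
scene [369.33906884 190.76243955]
top [268.79520297 262.00262677]
150 ((483.98052978515625, 292.8916931152344), (131.077392578125, 15.776073455810547), 56.119422912597656) [ 0.5004 -0.2861  0.024 ] [0.0333 0.2671] -145.77132721430948
190 ((466.6588134765625, 266.4353332519531), (67.19096374511719, 14.678804397583008), 56.83011245727539) [ 0.5544 -0.2503  0.024 ] [0.031  0.1385] -146.49385133509492
215 ((466.53033447265625, 266.2183532714844), (66.14619445800781, 13.992574691772461), 56.67673873901367) [ 0.5548 -0.25    0.024 ] [0.0295 0.1363] -146.33411871011737
225 ((466.4924621582031, 266.16156005859375), (65.86563873291016, 13.711837768554688), 56.68294906616211) [ 0.5549 -0.2499  0.024 ] [0.0289 0.1358] -146.33901068354663
235 ((466.3235778808594, 265.891845703125), (64.96543884277344, 13.368818283081055), 56.611488342285156) [ 0.5555 -0.2496  0.024 ] [0.0282 0.1339] -146.26449074080645
[ 75. 149. 244. 252. 255.]
60 ((488.1634521484375, 292.0577087402344), (16.571666717529297, 11.648702621459961), 56.3099365234375) [ 0.502  -0.2843  0.06  ]
150 ((488.5186767578125, 291.6066589355469), (15.93310832977295, 9.519303321838379), 59.534454345703125) [ 0.5029 -0.2851  0.06  ]
200 ((488.7093200683594, 291.75982666015625), (15.157970428466797, 8.108983993530273), 57.9946174621582) [ 0.5026 -0.2854  0.06  ]
```

View pics/scene3.png

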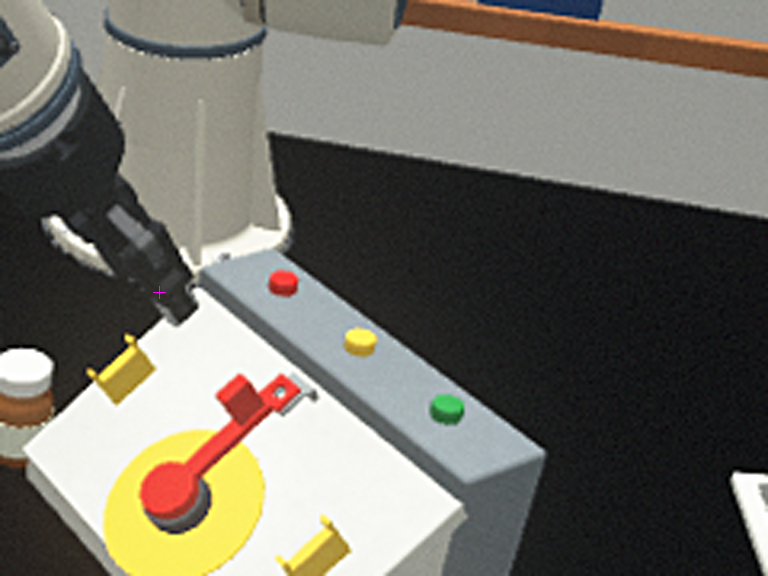

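Run:
```python
from ik import *
s,P=cur();p=pf();q=s["joint_positions"]
def down(az,pos):
    a=np.radians(az);y=np.array([np.cos(a),np.sin(a),0]);x=np.array([0,0,-1.]);return pose(x,np.cross(x,y),pos)
B=np.array([.5026,-.2854])
for az in(33.7,-56.3,123.7):
    print(az,ik(down(az,[*B,.03]),q,p))
G=down(-56.3,[*B,.13]);show(P,G,12);print(G)
G=down(123.7,[*B,.13]);show(P,G,12)
```

```text
33.7 (array([-5.16442142e-01,  5.39026686e-01,  1.87529975e+00, -1.15796421e-15,
        7.27266218e-01, -1.10461810e+00]), np.float64(1.6803125101540881e-13))
-56.3 (array([-5.16442142e-01,  5.39026686e-01,  1.87529975e+00,  1.89429496e-14,
        7.27266218e-01,  4.66178227e-01]), np.float64(1.1608314769379281e-14))
123.7 (array([-5.16442142e-01,  5.39026686e-01,  1.87529975e+00, -2.58282174e-14,
        7.27266218e-01, -2.67541443e+00]), np.float64(1.3474420753490964e-14))
[-4.0, -28.3, 22.3] [8.49, -2.03, 2.69]
[-4.4, -24.4, 26.3] [8.49, -2.03, 2.69]
[-4.5, -20.1, 29.8] [8.49, -2.03, 2.69]
[-4.2, -15.2, 32.6] [8.49, -2.03, 2.69]
[-3.6, -10.1, 34.6] [8.49, -2.03, 2.69]
[-2.7, -4.7, 35.8] [8.49, -2.03, 2.69]
[-1.5, 0.7, 36.2] [8.49, -2.03, 2.69]
[-0.1, 6.1, 35.7] [8.49, -2.03, 2.69]
[1.6, 11.3, 34.4] [8.49, -2.03, 2.69]
[3.4, 16.1, 32.2] [8.49, -2.03, 2.69]
[5.4, 20.5, 29.4] [8.49, -2.03, 2.69]
[7.4, 24.3, 25.8] [8.49, -2.03, 2.69]
[[ 0.          0.55484443 -0.83195412  0.5026    ]
 [ 0.         -0.83195412 -0.55484443 -0.2854    ]
 [-1.          0.          0.          0.13      ]
 [ 0.          0.          0.          1.        ]]
[-4.0, -28.3, 22.3] [-6.0, -2.5, -1.89]
[-2.2, -30.5, 19.3] [-6.0, -2.5, -1.89]
[-0.4, -32.4, 16.1] [-6.0, -2.5, -1.89]
[1.4, -33.9, 12.6] [-6.0, -2.5, -1.89]
[3.0, -35.0, 8.9] [-6.0, -2.5, -1.89]
[4.4, -35.6, 5.0] [-6.0, -2.5, -1.89]
[5.7, -35.7, 1.1] [-6.0, -2.5, -1.89]
[6.9, -35.4, -2.9] [-6.0, -2.5, -1.89]
[7.8, -34.7, -6.9] [-6.0, -2.5, -1.89]
[8.6, -33.5, -10.8] [-6.0, -2.5, -1.89]
[9.1, -31.8, -14.7] [-6.0, -2.5, -1.89]
[9.4, -29.8, -18.3] [-6.0, -2.5, -1.89]
```

```bash
python3 -m creep '[{"x":-4,"y":-28.3,"z":22.3,"ax":8.5,"ay":-2,"az":2.7},{"x":-4.4,"y":-24.4,"z":26.3,"ax":8.5,"ay":-2,"az":2.7},{"x":-4.5,"y":-20.1,"z":29.8,"ax":8.5,"ay":-2,"az":2.7},{"x":-4.2,"y":-15.2,"z":32.6,"ax":8.5,"ay":-2,"az":2.7},{"x":-3.6,"y":-10.1,"z":34.6,"ax":8.5,"ay":-2,"az":2.7},{"x":-2.7,"y":-4.7,"z":35.8,"ax":8.5,"ay":-2,"az":2.7},{"x":-1.5,"y":0.7,"z":36.2,"ax":8.5,"ay":-2,"az":2.7},{"x":0,"y":6,"z":35.7,"ax":8.5,"ay":-2,"az":2.7},{"x":1.6,"y":11.3,"z":34.4,"ax":8.5,"ay":-2,"az":2.7},{"x":3.4,"y":16.1,"z":32.2,"ax":8.5,"ay":-2,"az":2.7},{"x":5.4,"y":20.5,"z":29.4,"ax":8.5,"ay":-2,"az":2.7},{"x":7.4,"y":24.3,"z":25.8,"ax":8.5,"ay":-2,"az":2.7}]' 50 20
python3 -m creep '[{"x":0,"y":0,"z":0,"ax":0,"ay":0,"az":0}]'
python3 - <<'E'
from look import *
s,P=look(4,(120,100),(150,180))
def down(az,pos):
    a=np.radians(az);y=np.array([np.cos(a),np.sin(a),0]);x=np.array([0,0,-1.]);return pose(x,np.cross(x,y),pos)
show(P,down(-56.3,[.5026,-.2854,.03]),1)
E
```

```text
t: 8.48
tool_pos: [0.5005, -0.2845, 0.1273]
eef_rot: [0.678, 0.204, -0.677, 0.201]
wrist_force: [0.6, 0.6, -0.6]
finger_gap: 0.05
t: 8.6
tool_pos: [0.5004, -0.2843, 0.127]
eef_rot: [0.677, 0.206, -0.677, 0.201]
wrist_force: [-0.3, -0.1, 0.8]
finger_gap: 0.0502
[-0.522  0.399  1.827  0.006  0.919  0.461] [-0.3 -0.1  0.8]
scene [208.86844065 190.54296919]
top [498.54446387 292.83193439]
[97.0, 2.7, -1.0] [-0.23, -0.15, 0.33]
```

View pics/scene4.png

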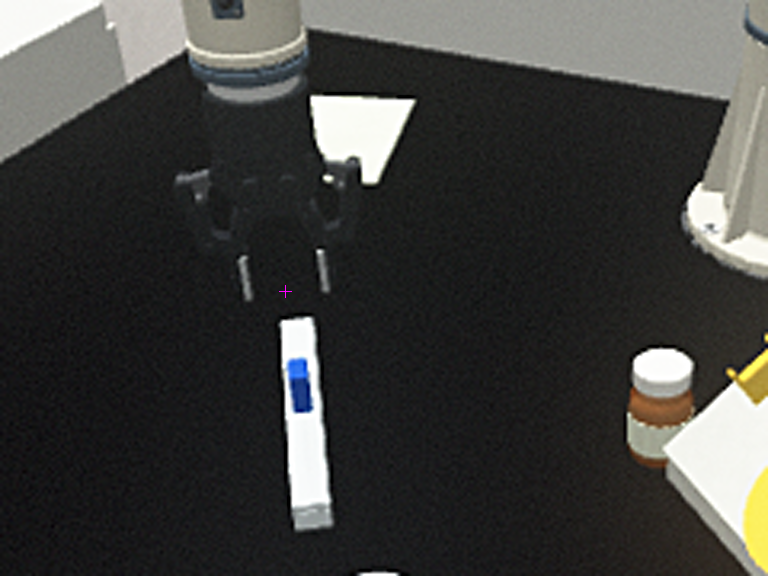

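View pics/top4.png

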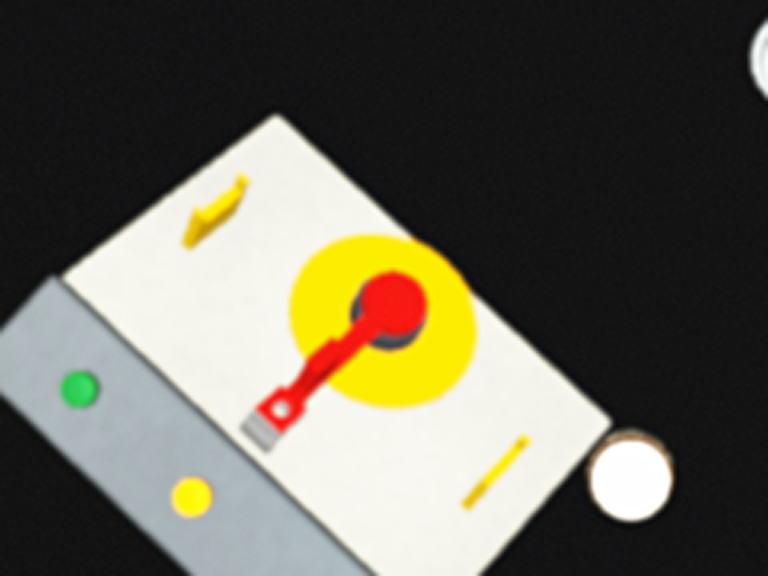

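```bash
python3 -m creep '[{"x":40,"y":1.5,"z":-0.5,"ax":-0.2,"ay":-0.1,"az":0.3},{"x":40,"y":1.2,"z":-0.5,"ax":0,"ay":0,"az":0},{"x":16,"y":0,"z":0,"ax":0,"ay":0,"az":0},{"x":0,"y":0,"z":0,"ax":0,"ay":0,"az":0}]' 50 20
python3 -m creep '[{"x":0,"y":0,"z":0,"ax":0,"ay":0,"az":0},{"x":0,"y":0,"z":0,"ax":0,"ay":0,"az":0},{"x":0,"y":0,"z":0,"ax":0,"ay":0,"az":0},{"x":0,"y":0,"z":0,"ax":0,"ay":0,"az":0},{"x":0,"y":0,"z":0,"ax":0,"ay":0,"az":0}]' 10 20
python3 - <<'E'
from h import *
u0=(237,307.3)
p=np.load("top4.npz")["p"];g=cv2.resize(p,None,fx=8,fy=8,interpolation=cv2.INTER_CUBIC)
hsv=cv2.cvtColor(g,cv2.COLOR_RGB2HSV)
m=(hsv[:,:,1]<130).astype(np.uint8)
n,l,st,ce=cv2.connectedComponentsWithStats(m)
i=l[int(u0[1]*8+4),int(u0[0]*8+4)];print(st[i],ce[i]);u=(ce[i]+.5)/8-.5
for z in(18,):
    # intersect with face plane z=18
    w=cast("top",u,.1)
    for _ in range(20):
        f=T0[:3,:3].T@(w-T0[:3,3]);w=cast("top",u,.064+f[0]*s35+z/1e3*c35)
    print(u,f,w)
s,P=cur();print(P.round(4),s["finger_gap"])
E
```

```text
t: 9.2
tool_pos: [0.5043, -0.2853, 0.0324]
eef_rot: [0.677, 0.206, -0.676, 0.205]
wrist_force: [-0.3, 0.4, -0.7]
finger_gap: 0.0501
t: 9.82
tool_pos: [0.5055, -0.2866, 0.0341]
eef_rot: [0.678, 0.204, -0.675, 0.206]
wrist_force: [-0.5, 0.5, 6.7]
finger_gap: 0.0156
[1882 2444   41   40 1316] [1901.96200608 2463.29255319]
[237.30775076 307.47406915] [ 0.10269712 -0.00071058  0.018     ] [0.45928225 0.20304263 0.13764938]
[[ 0.0052  0.555  -0.8318  0.5055]
 [-0.0013 -0.8318 -0.555  -0.2866]
 [-1.      0.004  -0.0036  0.0341]
 [ 0.      0.      0.      1.    ]] 0.01556697990161203
```

Run:
```python
from look import *
s,P=look(5,(120,120),(400,200))
```

```text
[-0.519  0.537  1.868  0.002  0.732  0.462] [-0.5  0.5  6.7]
scene [211.77215499 221.96403937]
top [485.60630374 290.3985513 ]
```

View pics/scene5.png

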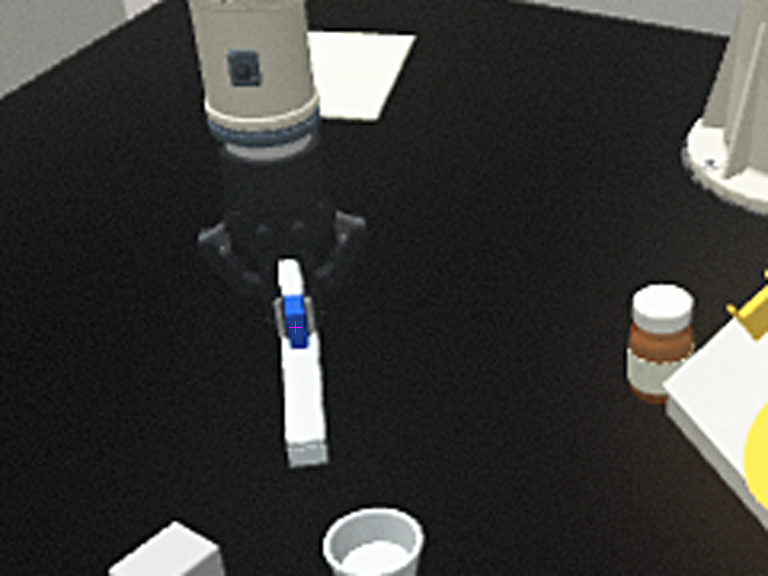

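View pics/top5.png

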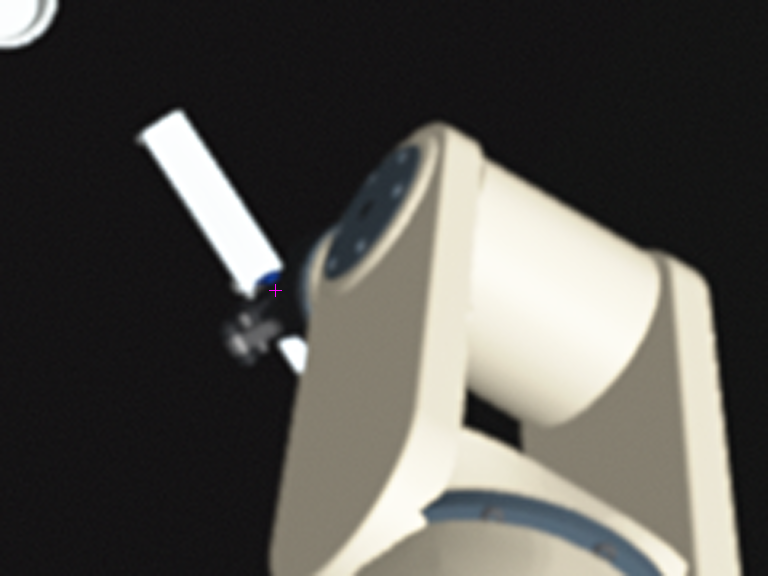

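```bash
python3 -m creep '[{"x":0,"y":0,"z":0,"ax":0,"ay":0,"az":0},{"x":0,"y":0,"z":0,"ax":0,"ay":0,"az":0},{"x":0,"y":0,"z":0,"ax":0,"ay":0,"az":0},{"x":-40,"y":0,"z":0,"ax":-10,"ay":0,"az":0},{"x":0,"y":0,"z":0,"ax":-10,"ay":0,"az":0},{"x":0,"y":0,"z":0,"ax":-10,"ay":0,"az":0},{"x":0,"y":0,"z":0,"ax":-10,"ay":0,"az":0},{"x":0,"y":0,"z":0,"ax":-10,"ay":0,"az":0},{"x":0,"y":0,"z":0,"ax":-10,"ay":0,"az":0},{"x":0,"y":0,"z":0,"ax":-10,"ay":0,"az":0},{"x":0,"y":0,"z":0,"ax":-10,"ay":0,"az":0},{"x":0,"y":0,"z":0,"ax":-10,"ay":0,"az":0}]' 60 20
python3 -m creep '[{"x":0,"y":0,"z":0,"ax":0,"ay":0,"az":0}]'
python3 - <<'E'
from look import *
s,P=look(6,(120,120),(400,200))
def down(az,pos):
    a=np.radians(az);y=np.array([np.cos(a),np.sin(a),0]);x=np.array([0,0,-1.]);return pose(x,np.cross(x,y),pos)
show(P,down(33.7,[.5055,-.2866,.031]),1);print(P[:3,3])
E
```

```text
t: 11.42
tool_pos: [0.5047, -0.2862, 0.0729]
eef_rot: [0.332, 0.623, -0.331, 0.626]
wrist_force: [0.5, -0.3, 0.3]
finger_gap: 0.06
t: 11.55
tool_pos: [0.5047, -0.2862, 0.0729]
eef_rot: [0.334, 0.622, -0.333, 0.625]
wrist_force: [-0.8, -0.4, 0.4]
finger_gap: 0.0597
[-0.519  0.477  1.853  0.002  0.807 -1.108] [-0.8 -0.4  0.4]
scene [210.14424113 209.40601959]
top [490.98880009 290.72706326]
[41.9, 0.3, 0.7] [-0.05, 0.14, -0.16]
[ 0.50465636 -0.28616386  0.07293171]
```

View pics/scene6.png

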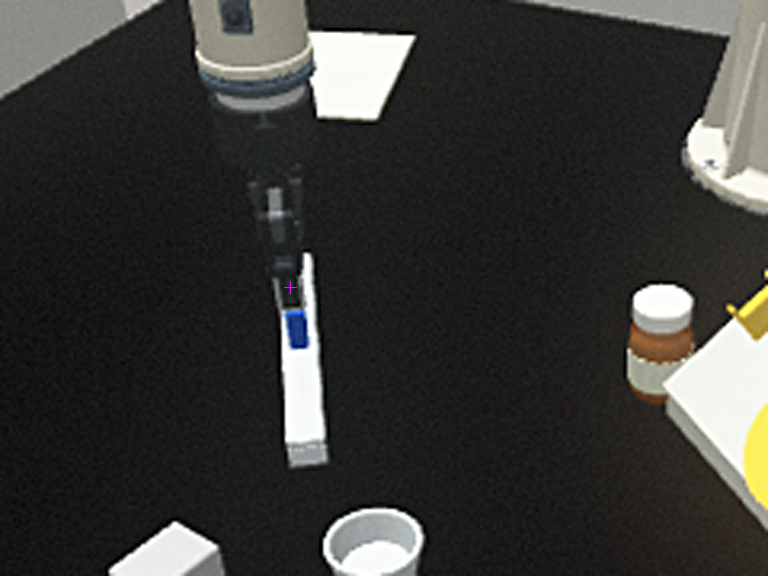

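```bash
python3 -m creep '[{"x":25,"y":0.3,"z":0.7,"ax":0,"ay":0.1,"az":-0.2},{"x":13,"y":0,"z":0,"ax":0,"ay":0,"az":0},{"x":2,"y":0,"z":0,"ax":0,"ay":0,"az":0},{"x":0,"y":0,"z":0,"ax":0,"ay":0,"az":0},{"x":0,"y":0,"z":0,"ax":0,"ay":0,"az":0}]' 60 20
python3 -m creep '[{"x":0,"y":0,"z":0,"ax":0,"ay":0,"az":0},{"x":0,"y":0,"z":0,"ax":0,"ay":0,"az":0},{"x":0,"y":0,"z":0,"ax":0,"ay":0,"az":0},{"x":0,"y":0,"z":0,"ax":0,"ay":0,"az":0}]' 20 60
python3 -c "
from h import *
s,P=log();print(P.round(4),s['wrist_force'])"
```

```text
t: 12.28
tool_pos: [0.5059, -0.2869, 0.0337]
eef_rot: [0.333, 0.623, -0.334, 0.624]
wrist_force: [0.3, -0.4, -0.0]
finger_gap: 0.0603
t: 12.78
tool_pos: [0.5058, -0.2869, 0.0337]
eef_rot: [0.333, 0.623, -0.334, 0.624]
wrist_force: [-0.8, -0.3, 6.6]
finger_gap: 0.029
[[ 6.000e-04  8.318e-01  5.550e-01  5.058e-01]
 [-1.600e-03  5.550e-01 -8.318e-01 -2.869e-01]
 [-1.000e+00 -4.000e-04  1.600e-03  3.370e-02]
 [ 0.000e+00  0.000e+00  0.000e+00  1.000e+00]] [-0.83142543 -0.25404167  6.56018398]
```

```bash
cat >> h.py <<'E'
def seatpose(z): 
    F=T0[:3,:3];return pose(-F[:,2],-F[:,0],fp(T0,37,-.7,z))
E
python3 -m creep '[{"x":-10,"y":0,"z":0,"ax":0,"ay":0,"az":0},{"x":-40,"y":0,"z":0,"ax":0,"ay":0,"az":0},{"x":-50,"y":0,"z":0,"ax":0,"ay":0,"az":0},{"x":-50,"y":0,"z":0,"ax":0,"ay":0,"az":0},{"x":-30,"y":0,"z":0,"ax":0,"ay":0,"az":0},{"x":0,"y":0,"z":0,"ax":0,"ay":0,"az":0}]'
python3 - <<'E'
from h import *
s,P=log();print(s["wrist_force"],s["finger_gap"])
show(P,seatpose(160),12)
E
```

```text
t: 13.52
tool_pos: [0.5067, -0.2871, 0.2159]
eef_rot: [0.333, 0.622, -0.334, 0.625]
wrist_force: [0.5, 0.4, -0.9]
finger_gap: 0.0289
[ 0.4656058   0.35455579 -0.90586783] 0.028896288096735792
[-0.1, 22.4, -25.3] [-1.25, 2.92, -0.4]
[1.0, 22.9, -24.8] [-1.25, 2.92, -0.4]
[2.1, 23.5, -24.2] [-1.25, 2.92, -0.4]
[3.1, 24.0, -23.5] [-1.25, 2.92, -0.4]
[4.1, 24.6, -22.8] [-1.25, 2.92, -0.4]
[5.1, 25.1, -22.1] [-1.25, 2.92, -0.4]
[6.0, 25.6, -21.2] [-1.25, 2.92, -0.4]
[6.9, 26.1, -20.3] [-1.25, 2.92, -0.4]
[7.8, 26.6, -19.4] [-1.25, 2.92, -0.4]
[8.5, 27.0, -18.4] [-1.25, 2.92, -0.4]
[9.3, 27.5, -17.3] [-1.25, 2.92, -0.4]
[9.9, 27.9, -16.2] [-1.25, 2.92, -0.4]
```

```bash
python3 -m creep '[{"x":-0.1,"y":22.4,"z":-25.3,"ax":-1.25,"ay":2.9,"az":-0.4},{"x":1,"y":22.9,"z":-24.8,"ax":-1.25,"ay":2.9,"az":-0.4},{"x":2,"y":23.5,"z":-24.2,"ax":-1.25,"ay":2.9,"az":-0.4},{"x":3,"y":24,"z":-23.5,"ax":-1.25,"ay":2.9,"az":-0.4},{"x":4,"y":24.6,"z":-22.8,"ax":-1.25,"ay":2.9,"az":-0.4},{"x":5,"y":25,"z":-22,"ax":-1.25,"ay":2.9,"az":-0.4},{"x":6,"y":25.6,"z":-21.2,"ax":-1.25,"ay":2.9,"az":-0.4},{"x":7,"y":26,"z":-20.3,"ax":-1.25,"ay":2.9,"az":-0.4},{"x":8,"y":26.6,"z":-19.4,"ax":-1.25,"ay":2.9,"az":-0.4},{"x":8.5,"y":27,"z":-18.4,"ax":-1.25,"ay":2.9,"az":-0.4},{"x":9,"y":27.5,"z":-17.3,"ax":-1.25,"ay":2.9,"az":-0.4},{"x":10,"y":28,"z":-16.2,"ax":-1.25,"ay":2.9,"az":-0.4}]'
python3 -m creep '[{"x":0,"y":0,"z":0,"ax":0,"ay":0,"az":0},{"x":0,"y":0,"z":0,"ax":0,"ay":0,"az":0}]'
python3 - <<'E'
from look import *
s,P=look(7,(300,100),(150,180))
show(P,seatpose(90),1)
E
```

```text
t: 15.02
tool_pos: [0.5599, 0.116, 0.2121]
eef_rot: [0.308, 0.832, -0.162, 0.431]
wrist_force: [-1.4, 0.2, -0.2]
finger_gap: 0.0292
t: 15.28
tool_pos: [0.5599, 0.1145, 0.2126]
eef_rot: [0.308, 0.832, -0.162, 0.432]
wrist_force: [-0.2, 0.1, -1.6]
finger_gap: 0.0289
[-0.021  0.557  1.501  0.372  1.58  -0.97 ] [-0.2  0.1 -1.6]
scene [357.00288715 208.1511261 ]
top [281.85656744 251.76953187]
[66.3, 1.5, -1.0] [-0.12, -0.02, 0.18]
```

View pics/scene7.png

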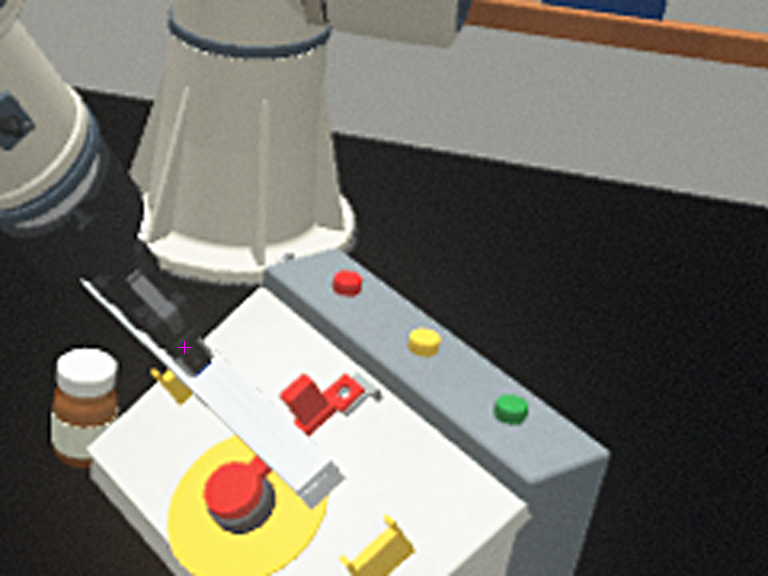

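View pics/top7.png

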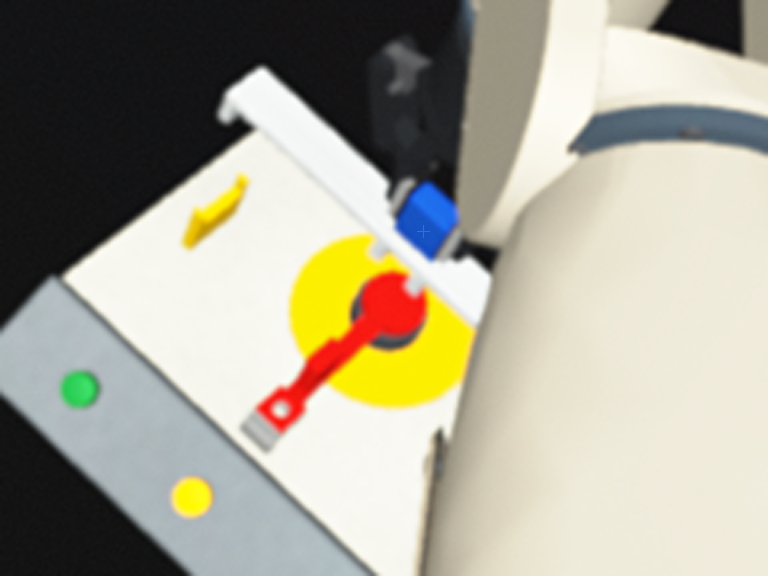

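```bash
python3 -m creep '[{"x":23,"y":0.5,"z":-0.5,"ax":-0.1,"ay":0,"az":0.2},{"x":23,"y":0.5,"z":-0.5,"ax":0,"ay":0,"az":0},{"x":20,"y":0.5,"z":0,"ax":0,"ay":0,"az":0},{"x":0,"y":0,"z":0,"ax":0,"ay":0,"az":0}]'
python3 ff.py
python3 - <<'E'
from look import *
s,P=look(8,(300,100),(150,180))
show(P,seatpose(48),1)
E
```

```text
t: 15.88
tool_pos: [0.5311, 0.141, 0.1598]
eef_rot: [0.31, 0.832, -0.161, 0.432]
wrist_force: [0.5, 0.1, -1.7]
finger_gap: 0.0287
face pos [37.7 -0.6 90.5] ang 89.04 rad 37.7
force in face [-1.2 -0.4 -1.3] gap 0.028677336348067007 t 15.875
tool z in face [-1.     0.001 -0.001] tool x [ 0.001 -0.001 -1.   ]
q [ 0.016  0.574  1.607  0.395  1.453 -0.989]
[ 0.016  0.574  1.607  0.395  1.453 -0.989] [ 0.5  0.1 -1.7]
scene [371.34902313 224.61934065]
top [270.23184292 269.41105848]
[42.5, 0.0, 0.7] [-0.03, -0.06, -0.04]
```

View pics/scene8.png

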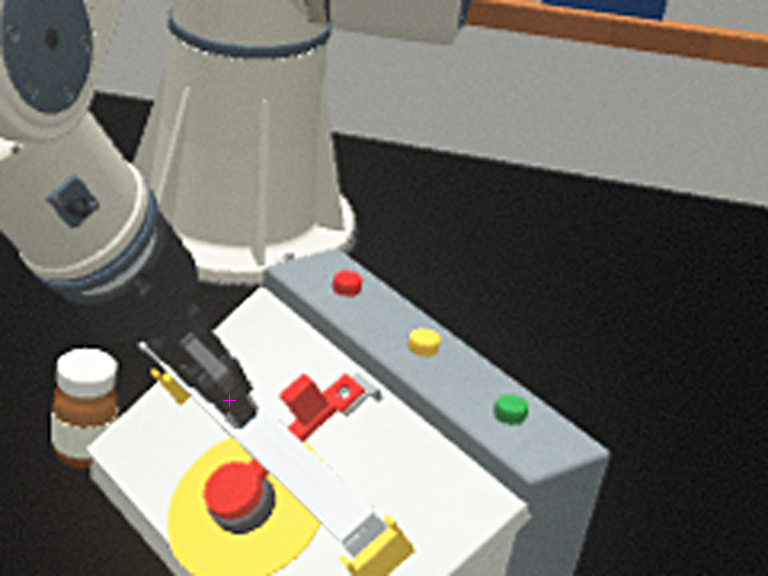

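View pics/top8.png

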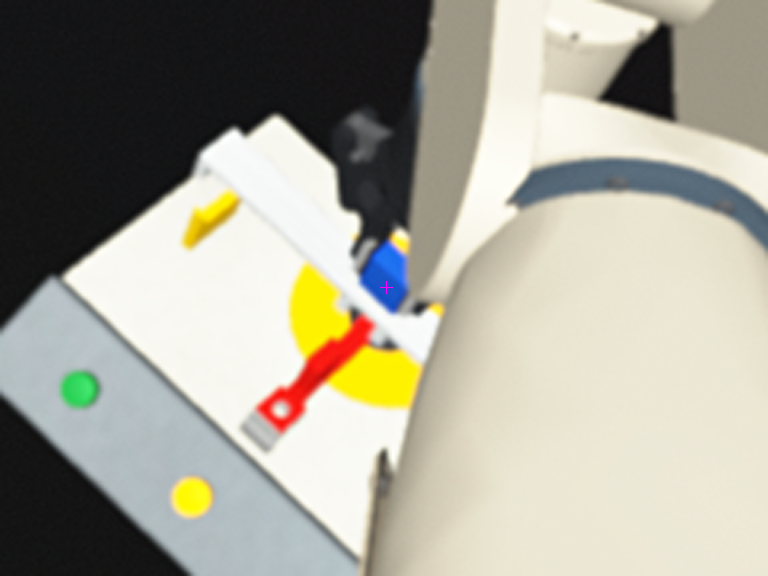

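```bash
python3 -m creep '[{"x":14,"y":0,"z":0.4,"ax":0,"ay":0,"az":0},{"x":13,"y":0,"z":0.3,"ax":0,"ay":0,"az":0},{"x":0,"y":0,"z":0,"ax":0,"ay":0,"az":0}]' 
python3 ff.py
python3 -m creep '[{"x":3,"y":0,"z":0,"ax":0,"ay":0,"az":0},{"x":3,"y":0,"z":0,"ax":0,"ay":0,"az":0}]' 
python3 ff.py
```

```text
t: 16.35
tool_pos: [0.5198, 0.1515, 0.1369]
eef_rot: [0.309, 0.832, -0.161, 0.432]
wrist_force: [0.1, 0.3, -2.4]
finger_gap: 0.029
face pos [37.2 -1.2 62.9] ang 88.12 rad 37.2
force in face [-1.3 -0.3 -2. ] gap 0.02897917845676132 t 16.35
tool z in face [-1.    -0.    -0.001] tool x [ 0.001 -0.    -1.   ]
q [ 0.032  0.588  1.644  0.406  1.402 -0.998]
t: 16.6
tool_pos: [0.5186, 0.1535, 0.133]
eef_rot: [0.31, 0.831, -0.16, 0.433]
wrist_force: [0.3, 0.2, -1.7]
finger_gap: 0.0287
face pos [36.7 -2.  58.5] ang 86.91 rad 36.8
force in face [-1.  -0.4 -1.4] gap 0.028681587360245907 t 16.6
tool z in face [-1.    -0.001  0.001] tool x [-0.001 -0.002 -1.   ]
q [ 0.035  0.589  1.65   0.409  1.39  -1.   ]
```

```bash
python3 -m creep '[{"x":3,"y":-1,"z":0,"ax":0,"ay":0,"az":0},{"x":3,"y":0,"z":0,"ax":0,"ay":0,"az":0}]' 
python3 ff.py
python3 -m creep '[{"x":2,"y":0,"z":0,"ax":0,"ay":0,"az":0},{"x":1,"y":0,"z":0,"ax":0,"ay":0,"az":0}]' 
python3 ff.py
```

```text
t: 16.85
tool_pos: [0.5151, 0.155, 0.1279]
eef_rot: [0.31, 0.831, -0.16, 0.433]
wrist_force: [-0.5, 0.6, -2.0]
finger_gap: 0.0288
face pos [36.8 -0.8 52.2] ang 88.82 rad 36.8
force in face [-0.6 -0.1 -2.1] gap 0.02878490587598773 t 16.85
tool z in face [-1.    -0.001  0.   ] tool x [-0.    -0.002 -1.   ]
q [ 0.037  0.592  1.661  0.411  1.379 -1.003]
t: 17.1
tool_pos: [0.5138, 0.1562, 0.1254]
eef_rot: [0.31, 0.831, -0.16, 0.433]
wrist_force: [-0.3, 0.3, -1.5]
finger_gap: 0.0292
face pos [36.8 -0.8 49.2] ang 88.76 rad 36.8
force in face [-0.5 -0.  -1.5] gap 0.02917729882466398 t 17.1
tool z in face [-1.    -0.001  0.   ] tool x [-0.    -0.002 -1.   ]
q [ 0.039  0.594  1.664  0.412  1.373 -1.004]
```

```bash
python3 -m creep '[{"x":1.5,"y":0,"z":0,"ax":0,"ay":0,"az":0},{"x":0,"y":0,"z":0,"ax":0,"ay":0,"az":0}]' 
python3 ff.py
python3 -m creep '[{"x":1.5,"y":0,"z":0,"ax":0,"ay":0,"az":0},{"x":0,"y":0,"z":0,"ax":0,"ay":0,"az":0}]' 
python3 ff.py
```

```text
t: 17.35
tool_pos: [0.5132, 0.1567, 0.1243]
eef_rot: [0.31, 0.831, -0.16, 0.433]
wrist_force: [0.2, -0.3, -1.6]
finger_gap: 0.0285
face pos [36.8 -0.9 47.9] ang 88.65 rad 36.8
force in face [-1.2  0.1 -1.1] gap 0.02854707006086605 t 17.35
tool z in face [-1.    -0.001  0.   ] tool x [-0.    -0.002 -1.   ]
q [ 0.04   0.594  1.666  0.413  1.37  -1.004]
t: 17.6
tool_pos: [0.5131, 0.1569, 0.1239]
eef_rot: [0.31, 0.831, -0.16, 0.434]
wrist_force: [1.8, -2.9, 5.6]
finger_gap: 0.0287
face pos [36.7 -1.  47.4] ang 88.52 rad 36.7
force in face [0.5 1.  6.5] gap 0.028717068140836292 t 17.6
tool z in face [-1.    -0.001  0.001] tool x [-0.001 -0.002 -1.   ]
q [ 0.04   0.594  1.667  0.413  1.369 -1.005]
```

```bash
python3 -m creep '[{"x":1,"y":0,"z":0,"ax":0,"ay":0,"az":0},{"x":0,"y":0,"z":0,"ax":0,"ay":0,"az":0}]' 
python3 ff.py
python3 -m creep '[{"x":0,"y":0,"z":0,"ax":0,"ay":0,"az":0},{"x":0,"y":0,"z":0,"ax":0,"ay":0,"az":0},{"x":0,"y":0,"z":0,"ax":0,"ay":0,"az":0}]' 50 20
python3 ff.py
python3 - <<'E'
from look import *
look(9,(300,100),(150,180))
E
```

```text
t: 17.85
tool_pos: [0.5132, 0.1569, 0.1238]
eef_rot: [0.31, 0.831, -0.16, 0.434]
wrist_force: [2.7, -7.2, 12.0]
finger_gap: 0.0289
face pos [36.7 -1.  47.4] ang 88.47 rad 36.7
force in face [ 1.3  3.7 13.7] gap 0.02894799803494945 t 17.85
tool z in face [-1.    -0.001  0.002] tool x [-0.002 -0.003 -1.   ]
q [ 0.04   0.594  1.668  0.413  1.368 -1.005]
t: 18.23
tool_pos: [0.5119, 0.1577, 0.1221]
eef_rot: [0.31, 0.831, -0.16, 0.433]
wrist_force: [0.7, -0.2, -0.7]
finger_gap: 0.0501
face pos [36.9 -0.8 45.1] ang 88.76 rad 36.9
force in face [-1.  -0.3 -0.2] gap 0.05005174720519536 t 18.225
tool z in face [-1.    -0.001 -0.   ] tool x [ 0.    -0.002 -1.   ]
q [ 0.041  0.596  1.67   0.414  1.366 -1.005]
[ 0.041  0.596  1.67   0.414  1.366 -1.005] [ 0.7 -0.2 -0.7]
scene [379.66191016 235.54645811]
top [263.83780065 280.14558212]
```

View pics/scene9.png

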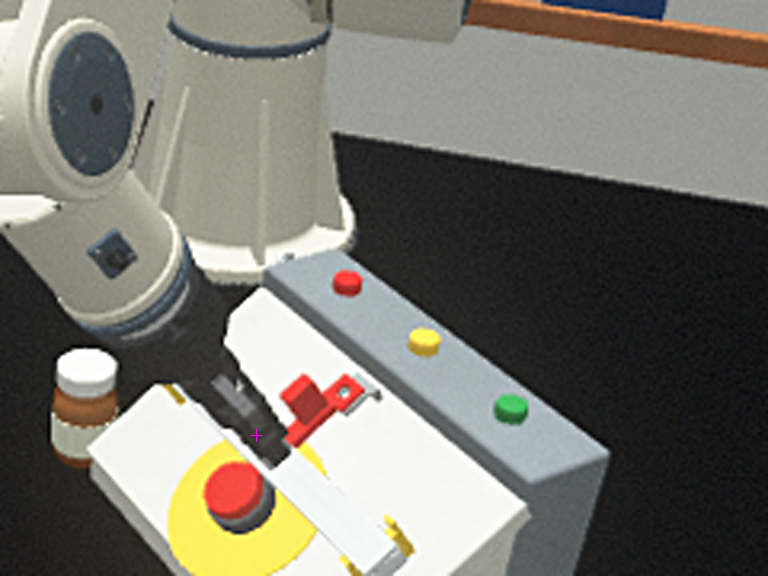

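```bash
python3 -m creep '[{"x":-20,"y":0,"z":0,"ax":0,"ay":0,"az":0},{"x":-40,"y":0,"z":0,"ax":0,"ay":0,"az":0},{"x":-50,"y":0,"z":0,"ax":0,"ay":0,"az":0},{"x":-50,"y":0,"z":0,"ax":0,"ay":0,"az":0},{"x":-10,"y":-40,"z":30,"ax":0,"ay":0,"az":0},{"x":-10,"y":-40,"z":30,"ax":0,"ay":0,"az":0},{"x":-10,"y":-40,"z":30,"ax":0,"ay":0,"az":0},{"x":-10,"y":-40,"z":30,"ax":0,"ay":0,"az":0},{"x":0,"y":-40,"z":30,"ax":0,"ay":0,"az":0},{"x":0,"y":-40,"z":30,"ax":0,"ay":0,"az":0},{"x":0,"y":0,"z":0,"ax":0,"ay":0,"az":0},{"x":0,"y":0,"z":0,"ax":0,"ay":0,"az":0}]'
python3 - <<'E'
from look import *
look(10,(300,160),(150,200))
E
```

```text
t: 19.82
tool_pos: [0.5536, -0.195, 0.1824]
eef_rot: [0.31, 0.831, -0.16, 0.433]
wrist_force: [-0.0, 0.8, -0.1]
finger_gap: 0.0504
[-0.434  0.679  1.354  0.162  1.699 -1.321] [-0.   0.8 -0.1]
scene [226.82345842 188.85026477]
top [457.48509562 261.26053446]
```

View pics/scene10.png

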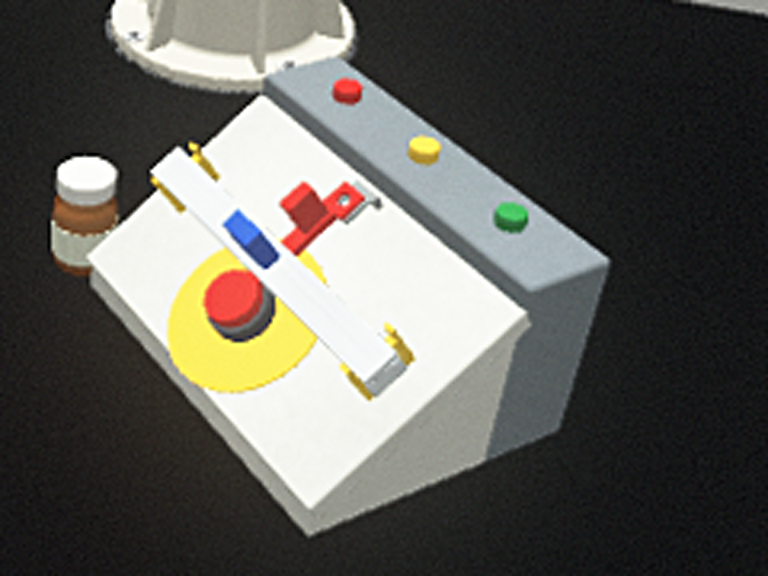

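View pics/top10.png

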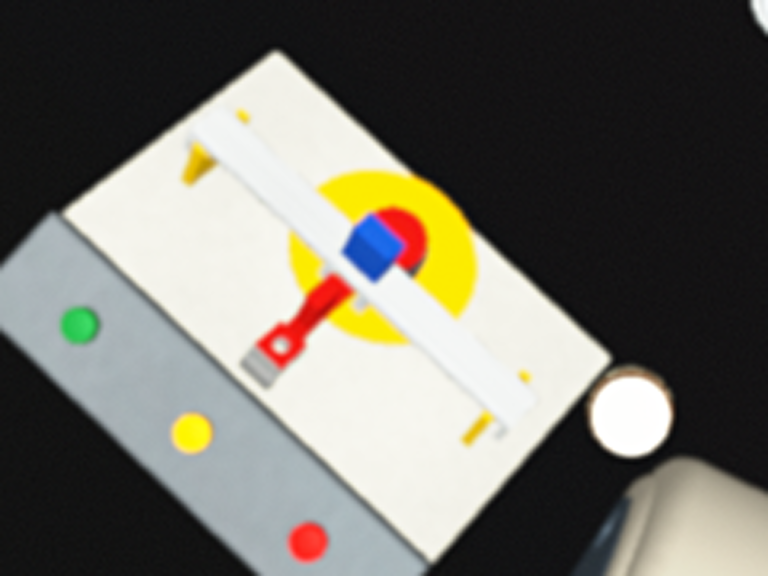

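Run:
```python
from h import *
p=np.load("top10.npz");d=p["d"];g=cv2.resize(p["p"],None,fx=8,fy=8,interpolation=cv2.INTER_CUBIC)
hsv=cv2.cvtColor(g,cv2.COLOR_RGB2HSV)
n,l,st,ce=cv2.connectedComponentsWithStats((hsv[:,:,1]<130).astype(np.uint8))
i=l[int(307.4*8),int(237.3*8)];print("hole px",(ce[i]+.5)/8-.5)
K=C["top"]["intrinsics"];E=C["top"]["extrinsics"];F=T0[:3,:3]
for y in range(-125,126,25):
    u=proj("top",fp(T0,37.5,y,38));r,c=int(round(u[1])),int(round(u[0]))
    z=np.median(d[r-1:r+2,c-1:c+2]);X=E[:3,:3]@(np.linalg.inv(K)@[c,r,1]*z)+E[:3,3]
    print(y,(F.T@(X-T0[:3,3])*1e3).round(1))
X=[]
for v,uu in zip(*np.mgrid[205:290:1,150:280:1].reshape(2,-1)[:, None].reshape(2,-1)) if 0 else [(a,b) for a in range(200,345) for b in range(180,330)]:
    z=d[v,uu]
    if z>0:
        f=F.T@(E[:3,:3]@(np.linalg.inv(K)@[uu,v,1]*z)+E[:3,3]-T0[:3,3])*1e3
        if 34<f[2]<42 and 15<f[0]<60 and 20<abs(f[1])<135:X.append(f)
X=np.array(X);A=np.c_[X[:,:2],np.ones(len(X))];k=np.linalg.lstsq(A,X[:,2],rcond=None)[0]
print(len(X),"plane slope x,y,z0",k, "x range",np.percentile(X[:,0],[1,50,99]),"y",X[:,1].min(),X[:,1].max())
r=cv2.fitLine(X[:,:2].astype(np.float32),cv2.DIST_L2,0,.01,.01).ravel();print("axis",r)
```

```text
hole px [237.31057692 307.46923077]
-125 [  37.1 -124.9   36.4]
-100 [  36.9 -101.    37.1]
-75 [ 36.9 -74.6  37.9]
-50 [ 38.  -49.6  37.9]
-25 [ 37.6 -26.3  38.2]
0 [43.6  1.4 49.5]
25 [37.4 24.1 36.8]
50 [37.8 50.  38.3]
75 [36.4 75.6 36.7]
100 [38.2 99.9 38.1]
125 [ 37.7 125.4  38. ]
1591 plane slope x,y,z0 [-7.24404227e-03  1.30644849e-03  3.79149686e+01] x range [21.26542483 37.37214674 58.05088081] y -131.75064671549617 131.97677411553332
axis [1.5099798e-03 9.9999887e-01 3.7284504e+01 2.1731143e+00]
```

Every check agrees: strip top is 37.9 mm off the face (38 expected), it is parallel within 0.01 rad, and the handle hole hasn't moved. Handing in.

```bash
python3 -c "
from workcell import *
s=read_state();print(s['t'],s['wrist_force']);print(finish_job())"
```

```text
19.925 [0.48330722 0.32506159 0.90483609]
the job is handed in; nothing more can be done
None
```

The isolator is locked out and the job was handed in at about 20 s. The system reported no verdict.

**What I did**
- **Handle:** I straddled the paddle with the jaws and swung the handle to its end stop. Position stopped changing while the force rose to about 20 N.
- **Grip:** I squeezed the bar's grip block crosswise to centre the bar, then regripped it along its length.
- **Placing:** I tilted the bar to the slope and lowered it astride the handle arm until it touched, about 0.3 mm from the expected height. I pressed with about 14 N, let go and retracted.

**Last checks**
- **Seating height:** the strip's top measured 37.9 mm off the face, where 38 mm is expected.
- **Alignment:** the bar is parallel to the face within 0.01 rad and centred at face x of about 37.3 mm, against 38 mm for the seat.
- **Fit:** the pictures show it between the cheeks of both saddles with its jaws astride the arm.
- **Handle:** its hole was at the same pixel before and after the bar went on, over the hasp hole.
- **Clear of the scene:** the gripper was well away, with only noise on the wrist force. I never came near the jar, tin or block. The jar looks unmoved in the pictures, but I did not measure the three at the end.

**Disagreements**
- The scene camera was about 2 px (roughly 5 mm) off the robot and the top camera. I measured from the top camera, and contact with the handle confirmed it along the face.
- The handle hole measured 1.3 mm low in face x (0.7 mm off in y) in the top view. That is within the uncertainty of the depth at which the hole is seen.

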